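# Re-tool the collet chucks for the panel mill

### The arm

A 6-joint arm with a two-finger parallel gripper is mounted at the origin on a cart in front of the work surface, level with it; the furniture and walls round the work are solid. World frame = base frame: x ahead of the robot, y to its left, z up, the work surface at z = 0. Lengths are in m, angles in rad, forces in N, time in s.
With the tool pointing down it reaches from about 0.375 to 0.9 m from the base axis. Payload 3.1 kg.
Tool frame: the origin (TCP) lies midway between the tips of the shut fingers; the grasp point (between the pads) lies 19 mm behind it; z points along the fingers, y is the line along which they close (so a half turn about z gives the same grasp; the last joint's range is limited). The gripper opens to 85 mm and grips with 20 to 120 N. Pads are 22 mm wide; open, the fingers measure 114 mm over their backs; the gripper's body (76 mm by 85 mm) begins 54 mm behind the grasp point. The pads swing forward as they close: fully open they stand 13 mm farther back than shut.
Start: joints at [1.077, 0.527, 1.433, -0, 1.181, -0.178], TCP at [0.194, 0.594, 0.231] pointing down, gripper open.
Joint ranges: [-3.08, 3.08], [-0.75, 2.2], [0.22, 2.44], [-1.43, 4.57], [0, 2.65], [-2.85, 2.85]. Speed limits (rad/s): [2.79, 2.79, 3.14, 3.14, 3.14, 3.14].

### API

Orientations are given as a unit quaternion [x, y, z, w].
In Python, from station import manip gives the robot as it stands.
- The arm moves only by the tool step_arm, never from a script. Its argument "targets" is text: rows parted by semicolons, each of 4 numbers parted by spaces: the shift along the tool's x, y, z in mm, then the turn about the tool's z in degrees. A call has 1 to 12 rows; each row is the pose to reach, as a shift and turn from the pose commanded when the call began, along the tool's axes at that moment; what a row does not reach only later rows make up. A row lasts 1/10 s, in which the tool goes at most 50 mm and 8.59 degrees, less where a joint would pass 70% of its speed; a pose out of reach is approached as far as the arm can. A call with a gripper value outside its range is refused whole. "gripper" is the closure, from 0 (fully open) to 1 (shut), set as the call begins (left out, the last holds). The fingers move at their own pace and stop on an object; "squeeze" is the grip in N (left out, the last holds). Time passes only in rows, so rows that repeat a pose let the fingers close. It gives the time, the measured TCP pose, the force, the opening and the grip force at its end, in the units of the state.
- manip.sense(): the state, without advancing time (a new reading comes with each control period).
- manip.snapshot(name): name is "side" or "top"; returns the picture (400x640x3 uint8, red, green, blue); there is no depth.
- manip.get_calibration(name): a dict with "fov_y" (degrees; the focal length in pixels is half the picture's height over the tangent of half this angle, whatever the lens; pixels are square), "cx", "cy" (the principal point, pixels), "extrinsics" (4x4, takes a point from camera to world coordinates). Camera axes: x right, y down, z forward; pixel columns grow to the right and rows downward; lengths in m; the calibration is good to about 2 mm. A picture is of the moment at which its call begins. get_calibration takes no time and is no camera call.
- manip.sign_off(): hands the job in; it is judged then, once.
Trained networks look in the newest picture that a camera, given by its name, has taken for a name from the list of things; names that differ only in an ending like _2 or _b are one class to them, and where a whole thing is asked for, a point or a joint stands for the part that bears it (a point fixed in the world has none). Each returns a list of dicts, best first, with "p" (0 to 1); they miss things now and then, are a little off and sometimes report something else, mostly with a low value. They report only what shows in the picture. A call takes as long as a camera call.
- manip.recognise(camera, query): "position" ([column, row] in pixels, amid what is visible of it).
- manip.masks_of(camera, query): "pixels" (400x640 bool, what is visible of it) and "position" ([column, row] in pixels, amid what is visible of it).
- manip.mark_of(camera, query): "position" ([column, row] in pixels: a listed point, or the origin of a listed thing).
The state is a dict: "t": time; "q": joint angles; "qd": joint speeds; "tau": joint torques, N m; "tcp_pos": TCP position; "tool_rot": TCP orientation; "force": force on the tool from outside, world axes, zero at the start; "ft_torque": the same for the moment, N m; "finger_gap": opening from 0.0 (shut) to 1.0 (fully open); "gripper_force": force on a finger pad.
Only numpy, scipy, OpenCV 4.12 (cv2) and the standard library are available. Lean on these libraries where they do the work, as an engineer would, in place of code of your own. Each camera call takes 0.05 s, during which the arm holds its last target. There are 200 camera calls.

### The job

Re-tool the collet chucks in the setting block: slacken the chuck that holds the worn, snapped-off end mill and stand that cutter in the spare end hole of the wooden stand; then set each new cutter from the stand shank-down, fully home, into the chuck of its own shank size and turn that nut clockwise until it grips firmly. Never tighten a nut on an empty collet, and do not touch the chuck that holds the good ball-nosed cutter. Last, park the stand on the desk right in front of the blue assortment case, centred on the case's front edge and parallel to it, a finger's width away, and leave the contactor where it is.

Things in the scene. Friction and masses are not known exactly. Their poses are not given: they have to be found in the camera images.
- cutter_a_mid (a point): Bare steel cutter, a slim engraving cutter with a long pointed tip: round, 8 mm thick, 56 mm long, shank down. The point is its centre, half-way up on its axis; z runs along the axis from foot to tip. Starts in the stand's hole at y = -54 mm of stand_mid, foot 20 mm deep, 36 mm showing. May be absent (None): its chuck then stays empty and slack.
- cutter_b_mid (a point): Bare steel cutter, a flat-ended end mill with spiral flutes: round, 12 mm thick, 56 mm long, shank down. The point is its centre, half-way up on its axis; z runs along the axis from foot to tip. Starts in the stand's hole at y = -18 mm of stand_mid, foot 20 mm deep, 36 mm showing.
- cutter_c_mid (a point): Bare steel cutter, a thick spot drill with a short blunt 90-degree point: round, 16 mm thick, 56 mm long, shank down. The point is its centre, half-way up on its axis; z runs along the axis from foot to tip. Starts in the stand's hole at y = +18 mm of stand_mid, foot 20 mm deep, 36 mm showing. May be absent (None): its chuck then stays empty and slack.
- holder_a_mouth (a point): Centre of the mouth (nut top) of the upright collet chuck for the 8 mm shank; z up its axis. Round slotted steel nut, 26 mm across, from 0 to 23 mm below this point; then a flange 44 mm across, top 24 mm below, 10 mm thick. Slack bore 10.4 mm wide, 24 mm deep: a seated cutter stands on its floor, centre 4 mm above this point, 32 mm showing. The chuck cannot turn.
- nut_a (a joint): Turn of the nut on holder_a, rad: grows as it is tightened (clockwise from above), starts slack at 0.1 to 0.35, stop at 2.9. The jaws meet a seated shank at about 1.9 and grip it firmly from about 2.3. It stays where it is left (0.2 N m of friction) and does not rise or sink as it turns.
- holder_b_mouth (a point): Centre of the mouth (nut top) of the upright collet chuck for the 12 mm shank; z up its axis. Round slotted steel nut, 31 mm across, from 0 to 23 mm below this point; then a flange 44 mm across, top 24 mm below, 10 mm thick. Slack bore 14.4 mm wide, 24 mm deep: a seated cutter stands on its floor, centre 4 mm above this point, 32 mm showing. The chuck cannot turn.
- nut_b (a joint): Turn of the nut on holder_b, rad: grows as it is tightened (clockwise from above); starts tight on the worn cutter at 2.4 to 2.5; the jaws let go below about 1.9, and the bore is wide enough to load below about 0.4; stops at 0 and 2.9. Meets and grips a new shank as the other nuts do. It stays where it is left (0.2 N m of friction) and does not rise or sink.
- holder_c_mouth (a point): Centre of the mouth (nut top) of the upright collet chuck for the 16 mm shank; z up its axis. Round slotted steel nut, 36 mm across, from 0 to 23 mm below this point; then a flange 44 mm across, top 24 mm below, 10 mm thick. Slack bore 18.4 mm wide, 24 mm deep: a seated cutter stands on its floor, centre 4 mm above this point, 32 mm showing. The chuck cannot turn.
- nut_c (a joint): Turn of the nut on holder_c, rad: grows as it is tightened (clockwise from above), starts slack at 0.1 to 0.35, stop at 2.9. The jaws meet a seated shank at about 1.9 and grip it firmly from about 2.3. It stays where it is left (0.2 N m of friction) and does not rise or sink as it turns.
- worn_mid (a point): Worn 12 mm end mill with a snapped-off, ragged tip, 48 mm long, the stubbiest of the cutters. The point is its centre, half-way up on its axis; z runs from foot to tip. It starts clamped in holder_b, centre level with holder_b_mouth, 24 mm showing.
- stand_spare (a point): Centre of the mouth of the stand's empty end hole, in its top face at y = +54 mm of stand_mid, 13.8 mm wide and 20 mm deep; z is up. The worn cutter, stood in it, has its centre 4 mm above this point.
- holder_d_mouth (a point): Same point of the fourth chuck in the row, which is already loaded with a 10 mm ball-nosed cutter that stands 31 mm out of its 31 mm nut. To be left alone.
- nut_d (a joint): Turn of the nut of the loaded fourth chuck, rad; starts tight at about 2.5 and must stay as it is.
- setting_block: Aluminium setting block bolted down on a steel base plate (plate 84 x 290 x 8 mm, block 60 x 256 mm, top at 45 mm). Origin under its centre on the desk; y runs along it. The four chucks stand in one row along y, 60 mm apart (at y = -90, -30, 30 and 90 mm), in an order that changes from start to start.
- stand_mid (a point): Loose wooden cutter stand, a block 44 x 150 x 30 mm (x, y, z), 0.35 kg; the point is its centre, 15 mm above the desk. y is its long axis. Four holes from above in a row along y, at -54, -18, +18 and +54 mm, 20 mm deep, 1.8 mm wider than the shanks they take (8, 12, 16, 12 mm).
- case: Flat blue plastic assortment case with a clear lid, 142 x 200 x 35 mm (x, y, z), lying still on the desk. Origin under its centre; its long front edge with the latch is at x = -71 mm, y runs along that edge, and it faces roughly toward the robot.
- contactor: Bystander: three-pole contactor, 75 x 45 x 70 mm, origin under its centre.

How it is judged:
On the way, in this order (a step that is already met when the one before it is completed fails the run):
1. the worn cutter is out of its chuck and stands in the spare hole of the stand (horizontal distance between worn_mid and stand_spare below 0.005 m and z of worn_mid in the frame of stand_spare between 0 and 0.009 m and angle between worn_mid's own z axis and vertical below 0.17 rad), for 0.2 s.
2. every new cutter stands fully home in the chuck of its size and is gripped by it (horizontal distance between cutter_a_mid and holder_a_mouth below 0.003 m and z of cutter_a_mid in the frame of holder_a_mouth between 0.001 and 0.007 m and angle between each of cutter_a_mid, cutter_b_mid, cutter_c_mid's own z axis and vertical below 0.07 rad and contact force between cutter_a and holder_a above 6 N and horizontal distance between cutter_b_mid and holder_b_mouth below 0.003 m and z of cutter_b_mid in the frame of holder_b_mouth between 0.001 and 0.007 m and contact force between cutter_b and holder_b above 6 N and horizontal distance between cutter_c_mid and holder_c_mouth below 0.003 m and z of cutter_c_mid in the frame of holder_c_mouth between 0.001 and 0.007 m and contact force between cutter_c and holder_c above 6 N), for 0.2 s.
3. the stand is parked in front of the case (x of stand_mid in the frame of case between -0.128 and -0.094 m and y of stand_mid in the frame of case between -0.02 and 0.02 m and angle between the y axis of stand_mid and the y axis of case, either way round below 0.14 rad and height (world z) of stand_mid below 0.019 m and angle between stand_mid's own z axis and vertical below 0.06 rad), for 0.2 s.
At the end, for the whole second after the job is handed in: The worn cutter stands in the spare hole; each new cutter is upright in the chuck of its size, within 3 mm of its seat, pressed by the collet with over 6 N; the stand lies flat, at rest, 1 to 35 mm before the case, centred on its edge within 20 mm, parallel within 8 degrees (all of step 1 and all of step 2 and all of step 3 and linear speed of stand below 0.02 m/s); the robot touches nothing.
It fails at once if a nut is tightened on an empty collet ((value of joint nut_a above 1.8 rad and distance between cutter_a_mid and holder_a_mouth above 0.012 m) or (value of joint nut_b above 1.8 rad and distance between each of cutter_b_mid, worn_mid and holder_b_mouth above 0.012 m) or (value of joint nut_c above 1.8 rad and distance between cutter_c_mid and holder_c_mouth above 0.012 m)).
It fails at once if the loaded chuck is touched or its nut is turned (contact force between any of the arm, the fingers and holder_d above 3 N or value of joint nut_d below 2.3 rad or value of joint nut_d above 2.7 rad).
It fails at once if the contactor is pushed away (distance of contactor from where it was at the start of the episode above 0.03 m).
Of cutter_a, cutter_c only 1 to 2 are there at a start; the rules pass over those that are not, and their reading is None.
At some moment in a run one of stand may be knocked a few centimetres aside while the robot is not near it.
It also fails if it takes over 210 s, if anything falls off the work surface, if the arm or the gripper's body presses on something with over 40 N, if the wrist force passes 120 N, or if a joint passes its speed limit or range.

## Working session

There is one attempt and no reset: what is moved stays moved. The work goes in short steps, Python scripts to look and compute and a tool call to move; the robot and the scene stay as the last step left them, time stands still between calls to the robot, and variables do not carry over. Pictures are saved under pics/ and viewed, at most 14 in all, crops included, and the job is handed in when it is done.

Besides the shell and the picture viewer there is one more tool, called after "Call:" by a JSON object that holds its "api" and its "payload", one argument or row to a line. step_arm: Moves the arm, as the interface text tells. Its arguments: {"type":"object","properties":{"targets":{"type":"string"},"gripper":{"type":"number"},"squeeze":{"type":"number"}},"required":["targets"]}

```bash
mkdir -p pics; cat > h.py <<'E'
import numpy as np, cv2
from station import manip
from scipy.spatial.transform import Rotation as R
def cal(n):
    c=manip.get_calibration(n); f=200/np.tan(np.radians(c["fov_y"])/2)
    return f,c["cx"],c["cy"],np.array(c["extrinsics"])
def ray(n,px):
    f,cx,cy,E=cal(n); d=E[:3,:3]@np.array([(px[0]-cx)/f,(px[1]-cy)/f,1]); return E[:3,3],d/np.linalg.norm(d)
def onz(n,px,z):
    o,d=ray(n,px); return o+d*(z-o[2])/d[2]
def proj(n,p):
    f,cx,cy,E=cal(n); q=E[:3,:3].T@(np.array(p)-E[:3,3]); return np.array([cx+f*q[0]/q[2],cy+f*q[1]/q[2]])
def tri(pa,pb):
    o1,d1=ray("side",pa);o2,d2=ray("top",pb)
    s=np.linalg.lstsq(np.c_[d1,-d2],o2-o1,rcond=None)[0]
    a=o1+s[0]*d1;b=o2+s[1]*d2
    return (a+b)/2,np.linalg.norm(a-b)
def snap(n,name=None):
    im=manip.snapshot(n)
    if name: cv2.imwrite(f"pics/{name}.png",im[:,:,::-1])
    return im
def st():
    s=manip.sense(); return s
E
python3 - <<'E'
from h import *
for n in("side","top"):
    snap(n,n+"0"); f,cx,cy,X=cal(n); print(n,f,cx,cy,X.round(3).tolist())
s=st();print(s["t"],s["tcp_pos"],s["tool_rot"],R.from_quat(s["tool_rot"]).as_matrix().round(3).tolist())
Z=dict(holder_a_mouth=.1,holder_b_mouth=.1,holder_c_mouth=.1,holder_d_mouth=.1,cutter_a_mid=.038,cutter_b_mid=.038,cutter_c_mid=.038,worn_mid=.1,stand_spare=.03,stand_mid=.015,case=0,contactor=0,setting_block=0)
for q in Z:
    for n in("side","top"):
        r=manip.mark_of(n,q)
        print(q,n,[(round(x["p"],2),np.round(x["position"],1).tolist(),onz(n,x["position"],Z[q]).round(3).tolist()) for x in r[:4]])
E
```

```text
side 374.71623840579434 322.13033734190674 197.65697554574527 [[0.976, -0.128, 0.176, 0.427], [-0.217, -0.494, 0.842, -0.645], [-0.021, -0.86, -0.51, 0.53], [0.0, 0.0, 0.0, 1.0]]
top 400.92294294029125 319.1660917830032 205.1144249360148 [[-0.026, -0.995, 0.091, 0.518], [-0.999, 0.029, 0.022, 0.043], [-0.025, -0.091, -0.996, 0.941], [0.0, 0.0, 0.0, 1.0]]
0.1 [0.19379046 0.59351856 0.23040616] [ 1.57267919e-01  9.87555471e-01 -9.41652397e-04 -3.26668971e-04] [[-0.951, 0.311, -0.001], [0.311, 0.951, -0.002], [0.0, -0.002, -1.0]]
holder_a_mouth side [(0.66, [300.4, 232.8], [0.505, -0.055, 0.1])]
holder_a_mouth top [(0.84, [366.7, 244.9], [0.51, -0.035, 0.1])]
holder_b_mouth side [(0.58, [314.1, 273.6], [0.508, -0.175, 0.1])]
holder_b_mouth top [(0.69, [366.8, 245.3], [0.509, -0.035, 0.1]), (0.58, [420.2, 239.2], [0.518, -0.146, 0.1]), (0.58, [386.5, 157.5], [0.693, -0.083, 0.1]), (0.32, [375.8, 244.4], [0.51, -0.054, 0.1])]
holder_c_mouth side [(0.59, [297.8, 221.7], [0.507, -0.016, 0.1]), (0.48, [306.7, 273.1], [0.496, -0.171, 0.1])]
holder_c_mouth top [(0.83, [336.8, 244.3], [0.512, 0
[... 671 characters left out ...]
0.511, -0.172, 0.1])]
worn_mid top [(0.49, [426.5, 238.2], [0.52, -0.159, 0.1])]
stand_spare side [(0.85, [272.1, 192.5], [0.475, 0.242, 0.03])]
stand_spare top [(0.71, [245.4, 262.0], [0.478, 0.234, 0.03])]
stand_mid side [(0.62, [270.6, 208.0], [0.464, 0.188, 0.015])]
stand_mid top [(0.71, [264.2, 268.7], [0.461, 0.194, 0.015]), (0.44, [246.5, 263.2], [0.474, 0.235, 0.015])]
case side [(0.42, [317.8, 273.8], [0.534, -0.068, 0.0])]
case top [(0.57, [246.3, 189.4], [0.647, 0.236, 0.0])]
contactor side []
contactor top [(0.84, [387.9, 153.2], [0.724, -0.102, 0.0])]
setting_block side [(0.9, [304.1, 272.8], [0.507, -0.059, 0.0])]
setting_block top [(0.58, [376.8, 242.6], [0.513, -0.068, 0.0])]
```

```bash
python3 - <<'E'
import cv2,numpy as np
t=cv2.imread("pics/top0.png");s=cv2.imread("pics/side0.png")
cv2.imwrite("pics/t0c.png",cv2.resize(t[100:340,190:470],None,fx=2.5,fy=2.5,interpolation=cv2.INTER_CUBIC))
cv2.imwrite("pics/s0c.png",cv2.resize(s[90:330,200:460],None,fx=2.5,fy=2.5,interpolation=cv2.INTER_CUBIC))
E
```

```text
(no output)
```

View pics/t0c.png

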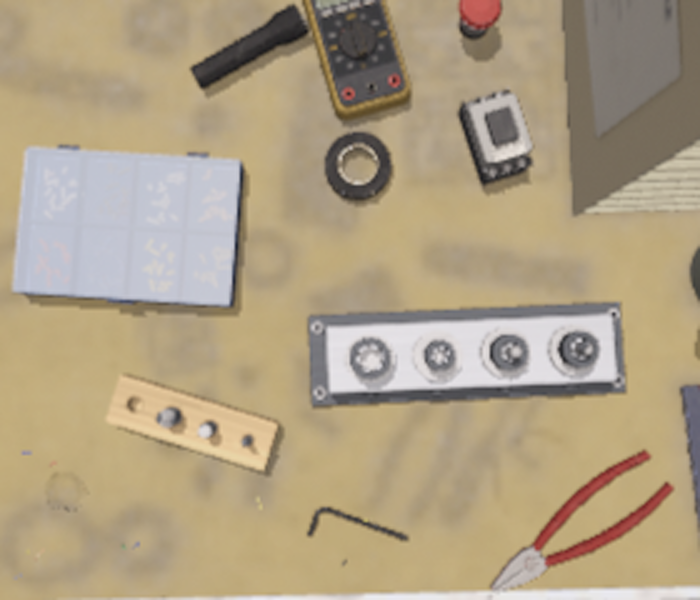

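View pics/s0c.png

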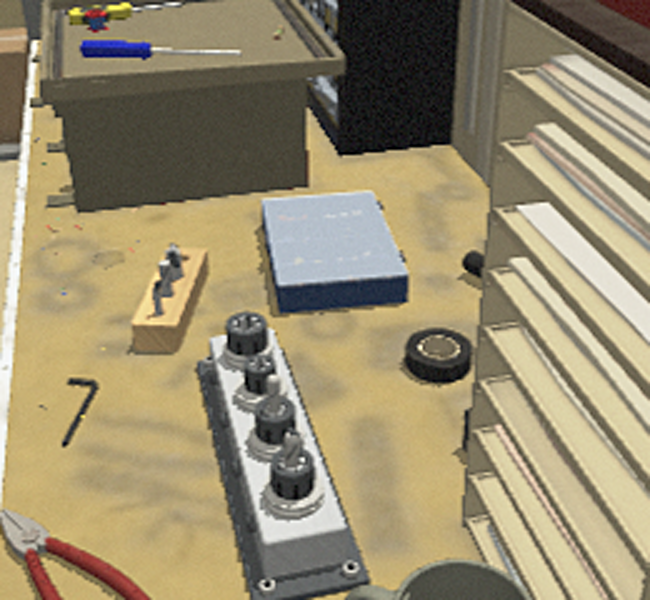

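```bash
cat >> h.py <<'E'
from scipy.optimize import least_squares
def fitrow(obs,x0,zfix=None):
    # obs: list (cam,px,offset along y axis, dz) ; params x,y,yaw,z
    def f(p):
        z=p[3] if zfix is None else zfix
        return np.concatenate([proj(c,[p[0]-o*np.sin(p[2]),p[1]+o*np.cos(p[2]),z+dz])-px for c,px,o,dz in obs])
    r=least_squares(f,x0,loss="soft_l1",f_scale=2); return r.x,r.fun
E
python3 - <<'E'
from h import *
H=[("side",(300.4,232.8),.03,0),("side",(314.1,273.6),-.09,0),("side",(297.8,221.7),.09,0),("side",(308.9,254.6),-.03,0),
("top",(366.7,244.9),.03,0),("top",(420.2,239.2),-.09,0),("top",(336.8,244.3),.09,0),("top",(392.6,241.5),-.03,0)]
p,r=fitrow(H,[.51,-.06,0,.09]);print(p,r.round(1))
for n,o in zip("cadb",(.09,.03,-.03,-.09)): print(n,p[0]-o*np.sin(p[2]),p[1]+o*np.cos(p[2]))
S=[("side",(264.7,213),-.054,.038),("side",(269.1,204.6),-.018,.038),("side",(268.4,197.3),.018,.038),("side",(272.1,192.5),.054,.03),
("top",(271.7,269.6),-.018,.038),("top",(256,267.1),.018,.038),("top",(245.4,262),.054,.03),("top",(264.2,268.7),0,.015)]
p,r=fitrow(S,[.465,.19,-.2,0],0.0);print(p,r.round(1))
o=.054;print("spare",p[0]-o*np.sin(p[2]),p[1]+o*np.cos(p[2]))
im=cv2.imread("pics/top0.png");
for q in("case","stand_mid","setting_block"):
    m=manip.masks_of("top",q)[0];u=m["pixels"].astype(np.uint8)
    b=cv2.boxPoints(cv2.minAreaRect(max(cv2.findContours(u,0,2)[0],key=cv2.contourArea)));print(q,m["p"],b.round(1).tolist())
    z={"case":.035,"stand_mid":.03,"setting_block":.008}[q];print([onz("top",c,z)[:2].round(4).tolist() for c in b])
E
```

```text
[ 0.51262861 -0.06274808  0.02256085  0.07681023] [ 2.   2.5  1.5  0.9 -0.8 -2.3 -0.4 -1.1 -2.  -1.2  0.8  1.7 -0.1  0.8
  0.2  0.8]
c 0.5105983032429326 0.027229020627774353
a 0.5119518391310923 -0.03275571026767489
d 0.5133053750192519 -0.09274044116312415
b 0.5146589109074116 -0.1527251720585734
[ 0.46172959  0.18933348 -0.26618632  0.        ] [ 0.4 -1.3 -1.5 -0.6  1.6 -0.6  0.4 -0.   0.6  1.1  0.8 -0.2 -3.3  0.8
  2.  -0.6]
spare 0.47593451037752316 0.24143165954466783
case 0.76 [[194.6999969482422, 219.10000610351562], [198.6999969482422, 156.3000030517578], [287.79998779296875, 162.10000610351562], [283.79998779296875, 224.89999389648438]]
[[0.5775, 0.3481], [0.7227, 0.3389], [0.7027, 0.1328], [0.5588, 0.1448]]
stand_mid 0.59 [[232.10000610351562, 269.20001220703125], [238.3000030517578, 248.89999389648438], [302.3999938964844, 268.29998779296875], [296.20001220703125, 288.70001220703125]]
[[0.4622, 0.2642], [0.5075, 0.2498], [0.4601, 0.1051], [0.4154, 0.12]]
setting_block 0.79 [[312.70001220703125, 226.0], [438.29998779296875, 220.60000610351562], [439.8999938964844, 257.0], [314.29998779296875, 262.3999938964844]]
[[0.5556, 0.0803], [0.5602, -0.2103], [0.4767, -0.2094], [0.4715, 0.0788]]
```

```bash
cat >> h.py <<'E'
def go(x,y,z,psi,verbose=True):
    s=st();M=R.from_quat(s["tool_rot"]).as_matrix();d=M.T@(np.array([x,y,z])-s["tcp_pos"])*1000
    cur=np.degrees(np.arctan2(M[1,1],M[0,1]));t=cur-psi
    print("t%.1f"%s["t"],"tcp",s["tcp_pos"].round(4) if hasattr(s["tcp_pos"],'round') else s["tcp_pos"],"psi%.1f"%cur,"q6 %.2f"%s["q"][5],"F",np.round(s["force"],1),"gap %.3f"%s["finger_gap"],"gf",np.round(s["gripper_force"],1))
    print("MOVE",d.round(1),"turn %.1f"%t,"| tilt",np.round(M[2,:2],4),"qnow",np.round(s["q"],2))
E
python3 -c "
from h import *
go(.5155,-.153,.2,-40)"
```

```text
t1.6 tcp [0.1941 0.5941 0.2313] psi71.9 q6 -0.18 F [0.  0.2 0.3] gap 0.997 gf 0.0
MOVE [-537.6 -610.3   31.3] turn 111.9 | tilt [-0. -0.] qnow [ 1.08  0.53  1.43 -0.    1.18 -0.18]
```

Call:
{"api": "step_arm", "payload": {
  "targets": "-538 -610 31 112;-538 -610 31 112;-538 -610 31 112;-538 -610 31 112;-538 -610 31 112;-538 -610 31 112;-538 -610 31 112;-538 -610 31 112;-538 -610 31 112;-538 -610 31 112;-538 -610 31 112;-538 -610 31 112",
  "gripper": 0.45
}}

```text
t: 2.75
tcp_pos: [0.4322, 0.0414, 0.2087]
tool_rot: [0.873, 0.488, 0.001, 0.0]
force: [1.3, -0.0, -0.1]
finger_gap: 0.548
gripper_force: 0.0
```

```bash
python3 -c "
from h import *
go(.5155,-.153,.2,-40)"
```

```text
t2.8 tcp [0.4322 0.0414 0.2087] psi-31.6 q6 0.39 F [ 1.3 -0.  -0.1] gap 0.548 gf 0.0
MOVE [-121.9  172.8    8.8] turn 8.4 | tilt [0.0006 0.001 ] qnow [-0.16  0.31  1.92  0.    0.91  0.39]
```

Call:
{"api": "step_arm", "payload": {
  "targets": "-122 173 9 8;-122 173 9 8;-122 173 9 8;-122 173 9 8;-122 173 9 8;-122 173 9 8;-122 173 9 8;-122 173 9 8"
}}

```text
t: 3.55
tcp_pos: [0.515, -0.1485, 0.1994]
tool_rot: [0.903, 0.429, -0.0, -0.001]
force: [0.4, -0.4, -0.6]
finger_gap: 0.555
gripper_force: 0.0
```

```bash
python3 -c "
from h import *
go(.5155,-.153,.063,-40)
im=snap('side');cv2.imwrite('pics/s1.png',cv2.resize(im[100:320,220:460,::-1],None,fx=2.5,fy=2.5))
im=snap('top');cv2.imwrite('pics/t1.png',cv2.resize(im[150:310,300:480,::-1],None,fx=3,fy=3))"
```

```text
t3.5 tcp [ 0.515  -0.1485  0.1994] psi-39.1 q6 0.19 F [ 0.4 -0.4 -0.6] gap 0.555 gf 0.0
MOVE [ -3.1   3.5 136.4] turn 0.9 | tilt [-0.0001 -0.0019] qnow [-0.49  0.45  1.69  0.    1.    0.19]
```

View pics/s1.png

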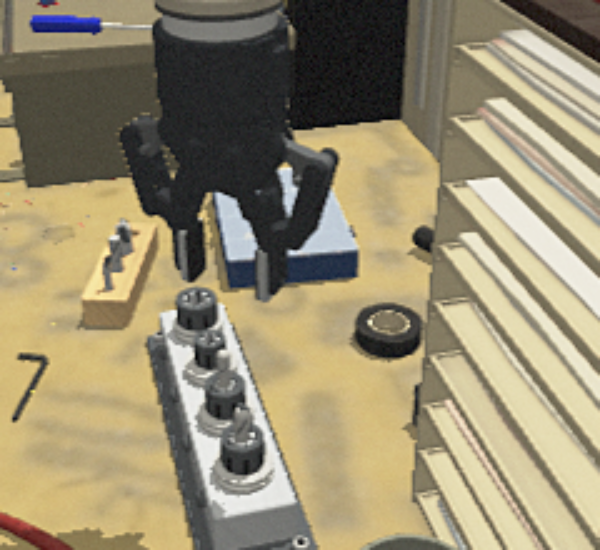

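Call:
{"api": "step_arm", "payload": {
  "targets": "-3 3 60 26;-3 3 90 26;-3 3 115 26;-3 3 125 26;-3 3 136 26;-3 3 136 26;-3 3 136 26"
}}

```text
t: 4.35
tcp_pos: [0.5172, -0.1549, 0.0644]
tool_rot: [0.977, 0.215, 0.001, 0.001]
force: [0.2, -0.4, -0.2]
finger_gap: 0.553
gripper_force: 0.0
```

Call:
{"api": "step_arm", "payload": {
  "targets": "0 0 0 0;0 0 0 0;0 0 0 0;0 0 0 0;0 0 0 0",
  "gripper": 1,
  "squeeze": 20
}}

```text
t: 4.85
tcp_pos: [0.5171, -0.1547, 0.0648]
tool_rot: [0.977, 0.214, 0.001, 0.0]
force: [-1.1, 1.6, 6.6]
finger_gap: 0.36
gripper_force: 19.9
```

```bash
python3 -c "
from h import *
go(.5155,-.153,.063,-65)"
```

```text
t4.8 tcp [ 0.5171 -0.1547  0.0648] psi-65.2 q6 0.64 F [-1.1  1.6  6.6] gap 0.360 gf 19.9
MOVE [-0.8 -2.2  1.8] turn -0.2 | tilt [0.0016 0.0012] qnow [-0.5   0.67  1.78  0.    0.69  0.64]
```

Call:
{"api": "step_arm", "payload": {
  "targets": "0 0 0 0;0 0 0 0;0 0 0 -6;0 0 0 -14;0 0 0 -22;0 0 0 -30;0 0 0 -38;0 0 0 -46;0 0 0 -54;0 0 0 -62;0 0 0 -65;0 0 0 -65",
  "gripper": 1,
  "squeeze": 70
}}

```text
t: 6.05
tcp_pos: [0.5177, -0.1551, 0.0651]
tool_rot: [0.708, 0.706, 0.001, 0.002]
force: [-0.5, 1.0, 8.4]
finger_gap: 0.335
gripper_force: 68.5
```

```bash
python3 -c "
from h import *
go(.5155,-.153,.063,65);print(st()['ft_torque'])"
```

```text
t6.0 tcp [ 0.5177 -0.1551  0.0651] psi-0.2 q6 -0.50 F [-0.5  1.   8.4] gap 0.335 gf 68.5
MOVE [ 2.1 -2.2  2.1] turn -65.2 | tilt [-0.0012  0.0033] qnow [-0.5   0.67  1.78  0.    0.69 -0.5 ]
[ 0.34062478 -0.02162427  0.04772371]
```

Call:
{"api": "step_arm", "payload": {
  "targets": "0 0 0 -8;0 0 0 -16;0 0 0 -24;0 0 0 -32;0 0 0 -40;0 0 0 -48;0 0 0 -56;0 0 0 -64;0 0 0 -67;0 0 0 -67"
}}

```text
t: 7.05
tcp_pos: [0.5183, -0.1547, 0.0652]
tool_rot: [0.201, 0.98, 0.0, 0.002]
force: [1.7, 3.7, 6.5]
finger_gap: 0.334
gripper_force: 68.6
```

```bash
python3 -c "
from h import *
go(.517,-.155,.0835,0);print(st()['ft_torque'])
im=snap('side','s2');cv2.imwrite('pics/s2c.png',cv2.resize(im[180:320,240:400,::-1],None,fx=4,fy=4))"
```

```text
t7.0 tcp [ 0.5183 -0.1547  0.0652] psi66.8 q6 -1.66 F [1.7 3.7 6.5] gap 0.334 gf 68.6
MOVE [  1.   -0.8 -18.4] turn 66.8 | tilt [-0.0045  0.0011] qnow [-0.5   0.67  1.78  0.    0.69 -1.66]
[ 0.68756616 -0.288386    0.01897983]
```

View pics/s2c.png

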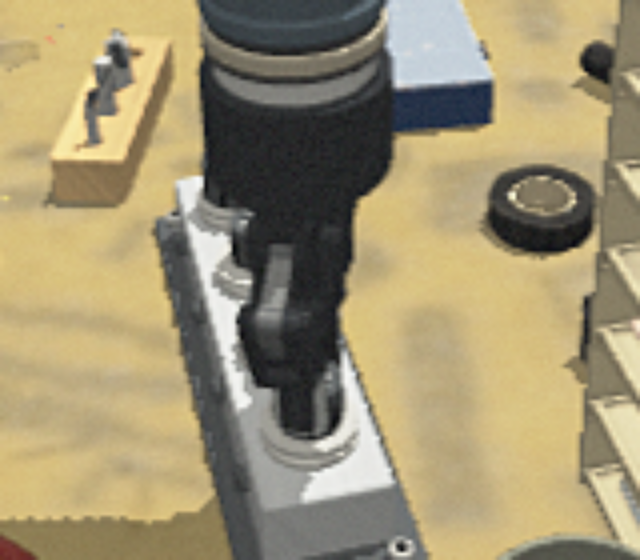

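Call:
{"api": "step_arm", "payload": {
  "targets": "0 0 0 0;0 0 0 0;1 -1 -6 0;1 -1 -17 0;1 -1 -17 0",
  "gripper": 0.5,
  "squeeze": 20
}}

```text
t: 7.6
tcp_pos: [0.5161, -0.156, 0.082]
tool_rot: [0.201, 0.98, -0.001, 0.001]
force: [0.3, 0.2, -0.0]
finger_gap: 0.498
gripper_force: 0.0
```

Call:
{"api": "step_arm", "payload": {
  "targets": "0 0 0 0;0 0 0 0;0 0 0 0;0 0 0 0;0 0 0 0;0 0 0 0",
  "gripper": 1
}}

```text
t: 8.2
tcp_pos: [0.5152, -0.1552, 0.0805]
tool_rot: [0.201, 0.98, 0.0, -0.0]
force: [-0.1, 0.6, 1.4]
finger_gap: 0.129
gripper_force: 20.3
```

Call:
{"api": "step_arm", "payload": {
  "targets": "0 0 0 0;0 0 0 0;0 0 0 8;0 0 0 17;0 0 0 25;0 0 0 34;0 0 0 42;0 0 0 51;0 0 0 59;0 0 0 68;0 0 0 76;0 0 0 83",
  "gripper": 0.7
}}

```text
t: 9.4
tcp_pos: [0.5151, -0.1553, 0.0803]
tool_rot: [0.801, 0.598, -0.0, -0.0]
force: [0.6, -0.7, 0.1]
finger_gap: 0.298
gripper_force: 0.0
```

Call:
{"api": "step_arm", "payload": {
  "targets": "0 0 0 0;0 0 0 0;0 0 0 0;0 0 0 0;0 0 0 0",
  "gripper": 1
}}

```text
t: 9.9
tcp_pos: [0.5157, -0.1553, 0.0805]
tool_rot: [0.8, 0.6, 0.0, 0.0]
force: [3.4, 1.0, -1.2]
finger_gap: 0.124
gripper_force: 20.6
```

```bash
python3 -c "
from h import *
go(.517,-.155,.13,-17)"
```

```text
t9.9 tcp [ 0.5157 -0.1553  0.0805] psi-16.2 q6 -0.22 F [ 3.4  1.  -1.2] gap 0.124 gf 20.6
MOVE [  0.7   1.2 -49.5] turn 0.8 | tilt [0.0001 0.001 ] qnow [-0.5   0.64  1.77  0.    0.73 -0.22]
```

Call:
{"api": "step_arm", "payload": {
  "targets": "0 0 0 0;0 0 -15 0;0 0 -40 0;0 0 -70 0;0 0 -70 0;0 0 -70 0",
  "squeeze": 35
}}

```text
t: 10.5
tcp_pos: [0.5145, -0.1553, 0.1507]
tool_rot: [0.8, 0.6, -0.0, -0.0]
force: [0.3, 0.9, -0.6]
finger_gap: 0.121
gripper_force: 34.8
```

```bash
python3 -c "
from h import *
go(.475,.238,.13,-17)
im=snap('side','s3');im2=snap('top','t3')
cv2.imwrite('pics/s3c.png',np.vstack([cv2.resize(im[110:310,220:420,::-1],(600,600)) ]))
cv2.imwrite('pics/t3c.png',cv2.resize(im2[235:305,215:315,::-1],None,fx=7,fy=7,interpolation=cv2.INTER_CUBIC))
for n in('side','top'):
  for q in('stand_spare','stand_mid','cutter_a_mid','cutter_b_mid','cutter_c_mid'):
    print(n,q,[(round(x['p'],2),np.round(x['position'],1).tolist()) for x in manip.mark_of(n,q)[:2]])
"
```

```text
t10.5 tcp [ 0.5145 -0.1553  0.1507] psi-16.2 q6 -0.22 F [ 0.3  0.9 -0.6] gap 0.121 gf 34.8
MOVE [ 366.7 -147.7   20.6] turn 0.8 | tilt [-0.0006 -0.0004] qnow [-0.5   0.52  1.73 -0.    0.89 -0.22]
side stand_spare [(0.95, [273.2, 193.4])]
side stand_mid [(0.64, [270.4, 207.8]), (0.64, [305.7, 271.3])]
side cutter_a_mid [(0.54, [266.4, 212.5])]
side cutter_b_mid [(0.59, [264.1, 204.4])]
side cutter_c_mid [(0.39, [265.8, 194.3])]
top stand_spare [(0.96, [244.5, 260.3])]
top stand_mid [(0.74, [264.7, 266.5])]
top cutter_a_mid []
top cutter_b_mid [(0.47, [271.9, 266.0])]
top cutter_c_mid [(0.63, [336.0, 241.6]), (0.56, [257.3, 265.8])]
```

View pics/s3c.png

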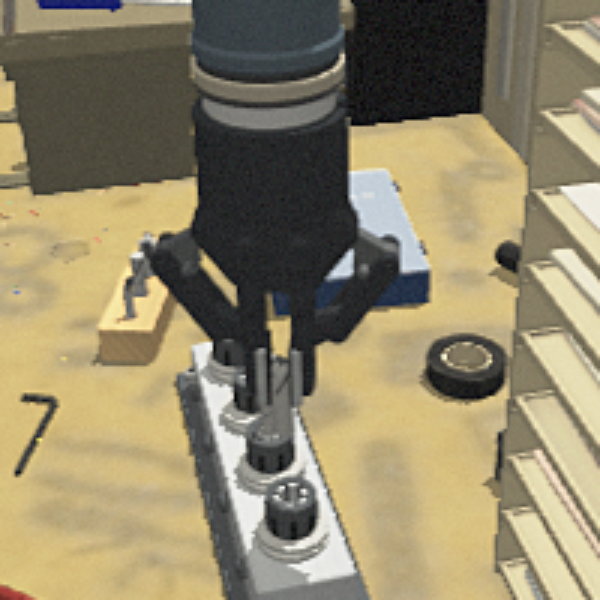

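View pics/t3c.png

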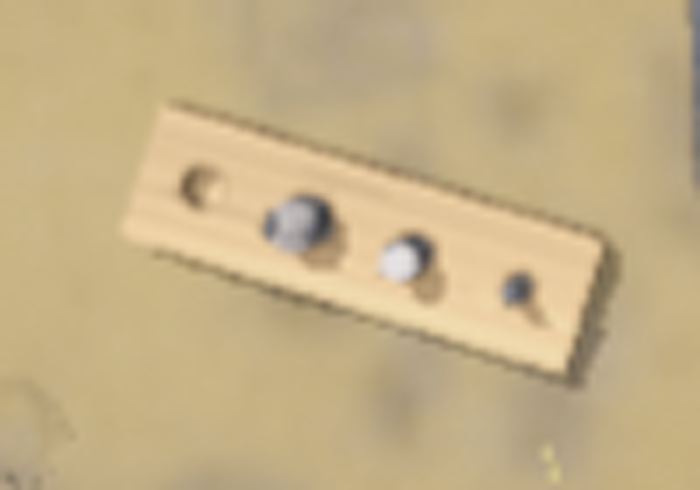

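```bash
python3 -c "
from h import *
c=[(165,102),(605,238),(565,375),(125,232),(203,188)]
P=[onz('top',((u+.5)/7-.5+215,(v+.5)/7-.5+235),.03)[:2] for u,v in c]
m=sum(P[:4])/4;d=(P[0]+P[3]-P[1]-P[2]);yaw=np.arctan2(-d[0],d[1]);print(m,yaw,np.linalg.norm(d)/2,np.linalg.norm(P[0]+P[1]-P[2]-P[3])/2)
for o in(-.054,-.018,.018,.054):print(o,m[0]-o*np.sin(yaw),m[1]+o*np.cos(yaw))
print('hole',P[4],onz('top',(244.5,260.3),.03),onz('side',(273.2,193.4),.03),proj('side',[m[0]-.054*np.sin(yaw),m[1]+.054*np.cos(yaw),.03]))
print('b',[ (x['p'],onz('side',x['position'],.079)) for x in manip.mark_of('side','holder_b_mouth')[:2]])
"
```

```text
[0.46214103 0.18600352] -0.3270182922192802 0.14957226977239638 0.0443909725822842
-0.054 0.4447951084469957 0.13486528260200753
-0.018 0.45635905617756867 0.16895743878029257
0.018 0.46792300390814157 0.20304959495857755
0.054 0.4794869516387145 0.2371417511368626
hole [0.47890698 0.2380396 ] [0.4813866  0.23590433 0.03      ] [0.47719294 0.23593032 0.03      ] [274.00522878 193.07409753]
b [(0.79, array([ 0.51247786, -0.15989547,  0.079     ]))]
```

Call:
{"api": "step_arm", "payload": {
  "targets": "10 0 -20 0;60 -20 -20 1;368 -150 -20 3;368 -150 -20 3;368 -150 -20 3;368 -150 -20 3;368 -150 -20 3;368 -150 -20 3;368 -150 -20 3;368 -150 -20 3;368 -150 -20 3;368 -150 -20 3"
}}

```text
t: 12.35
tcp_pos: [0.474, 0.2391, 0.1704]
tool_rot: [0.815, 0.579, -0.0, 0.0]
force: [-0.1, 0.8, -1.2]
finger_gap: 0.122
gripper_force: 34.8
```

```bash
python3 -c "
from h import *
go(.479,.2367,.064,-19)"
```

```text
t12.3 tcp [0.474  0.2391 0.1704] psi-19.3 q6 0.59 F [-0.1  0.8 -1.2] gap 0.122 gf 34.8
MOVE [ -0.6   5.5 106.4] turn -0.3 | tilt [-0.0006 -0.0001] qnow [ 0.26  0.49  1.73 -0.    0.93  0.59]
```

Call:
{"api": "step_arm", "payload": {
  "targets": "-1 5 40 0;-1 5 80 0;-1 5 106 0;-1 5 106 0;-1 5 110 0;-1 5 114 0;-1 5 117 0;-1 5 120 0;-1 5 120 0"
}}

```text
t: 13.25
tcp_pos: [0.4786, 0.2376, 0.051]
tool_rot: [0.815, 0.579, 0.001, 0.0]
force: [0.6, 0.8, 0.0]
finger_gap: 0.127
gripper_force: 34.9
```

```bash
python3 -c "
from h import *
go(.479,.2367,.035,-19)
im=snap('side','s4');cv2.imwrite('pics/s4c.png',cv2.resize(im[120:240,210:330,::-1],(600,600)))"
```

```text
t13.2 tcp [0.4786 0.2376 0.051 ] psi-19.2 q6 0.59 F [0.6 0.8 0. ] gap 0.127 gf 34.9
MOVE [-0.7  0.7 16. ] turn -0.2 | tilt [0.0007 0.0008] qnow [0.25 0.69 1.8  0.   0.65 0.59]
```

Call:
{"api": "step_arm", "payload": {
  "targets": "0 0 3 0;0 0 7 0;0 0 10 0;0 0 14 0;0 0 14 0"
}}

```text
t: 13.8
tcp_pos: [0.4782, 0.2374, 0.0357]
tool_rot: [0.815, 0.579, -0.0, -0.0]
force: [1.1, 1.5, -1.8]
finger_gap: 0.119
gripper_force: 34.8
```

```bash
python3 -c "
from h import *
go(.479,.2367,.035,-19)
im=snap('side','s4');cv2.imwrite('pics/s4c.png',cv2.resize(im[120:240,210:330,::-1],(600,600)))"
```

```text
t13.8 tcp [0.4782 0.2374 0.0357] psi-19.2 q6 0.59 F [ 1.1  1.5 -1.8] gap 0.119 gf 34.8
MOVE [-0.4  1.   0.7] turn -0.2 | tilt [-0.0003 -0.0006] qnow [0.25 0.72 1.8  0.   0.62 0.59]
```

View pics/s4c.png

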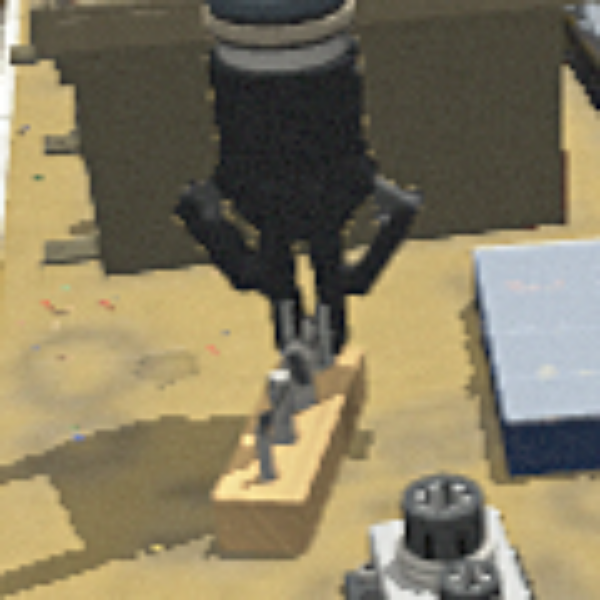

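Call:
{"api": "step_arm", "payload": {
  "targets": "0 0 0 0;0 0 0 0;0 0 -10 0;0 0 -40 0;0 0 -60 0;0 0 -60 0",
  "gripper": 0.68,
  "squeeze": 20
}}

```text
t: 14.45
tcp_pos: [0.4806, 0.238, 0.0997]
tool_rot: [0.815, 0.579, 0.003, 0.001]
force: [0.5, 0.2, -0.4]
finger_gap: 0.322
gripper_force: 0.0
```

```bash
python3 -c "
from h import *
go(.4666,.2033,.038,11)"
```

```text
t14.4 tcp [0.4806 0.238  0.0997] psi-19.2 q6 0.59 F [ 0.5  0.2 -0.4] gap 0.322 gf 0.0
MOVE [-37.6  -2.1  61.6] turn -30.2 | tilt [0.0037 0.0058] qnow [ 0.25  0.6   1.77 -0.    0.76  0.59]
```

Call:
{"api": "step_arm", "payload": {
  "targets": "-36 0 0 -8;-36 0 0 -16;-36 0 0 -24;-36 0 0 -30;-36 0 25 -30;-36 0 50 -30;-36 0 62 -30;-36 0 62 -30;-36 0 62 -30"
}}

```text
t: 15.35
tcp_pos: [0.4665, 0.2034, 0.0345]
tool_rot: [0.638, 0.77, -0.0, -0.0]
force: [-0.5, -0.3, -0.9]
finger_gap: 0.321
gripper_force: 0.0
```

Call:
{"api": "step_arm", "payload": {
  "targets": "0 0 0 0;0 0 0 0;0 0 0 0;0 0 0 0",
  "gripper": 1
}}

```text
t: 15.75
tcp_pos: [0.4671, 0.2035, 0.0352]
tool_rot: [0.638, 0.77, 0.001, 0.001]
force: [-0.8, 0.3, 4.1]
finger_gap: 0.177
gripper_force: 21.2
```

Call:
{"api": "step_arm", "payload": {
  "targets": "0 0 0 0;0 0 0 0;0 0 0 8;0 0 0 16;0 0 0 24;0 0 0 32;0 0 0 40;0 0 0 48;0 0 0 56;0 0 0 60;0 0 0 60",
  "gripper": 0.68
}}

```text
t: 16.85
tcp_pos: [0.4664, 0.2033, 0.0343]
tool_rot: [0.937, 0.348, -0.0, -0.0]
force: [-0.5, 0.2, 0.1]
finger_gap: 0.321
gripper_force: 0.0
```

Call:
{"api": "step_arm", "payload": {
  "targets": "0 0 0 0;0 0 0 0;0 0 0 0;0 0 0 0",
  "gripper": 1
}}

```text
t: 17.25
tcp_pos: [0.4664, 0.2034, 0.0344]
tool_rot: [0.937, 0.349, -0.0, -0.0]
force: [-0.2, -0.3, -0.4]
finger_gap: 0.177
gripper_force: 20.2
```

```bash
python3 -c "
from h import *
go(.4666,.2033,.038,11)"
```

```text
t17.2 tcp [0.4664 0.2034 0.0344] psi-49.2 q6 1.05 F [-0.2 -0.3 -0.4] gap 0.177 gf 20.2
MOVE [ 0.1  0.2 -3.6] turn -60.2 | tilt [-0.0002 -0.0001] qnow [ 0.19  0.7   1.87 -0.    0.57  1.05]
```

Call:
{"api": "step_arm", "payload": {
  "targets": "0 0 0 0;0 0 0 0;0 0 -4 0;0 0 -4 0;0 0 -4 0",
  "gripper": 0.68
}}

```text
t: 17.75
tcp_pos: [0.4667, 0.2034, 0.0387]
tool_rot: [0.937, 0.348, 0.0, 0.0]
force: [0.5, 0.2, -0.4]
finger_gap: 0.32
gripper_force: 0.0
```

Call:
{"api": "step_arm", "payload": {
  "targets": "0 0 0 0;0 0 0 0;0 0 0 0;0 0 0 0;0 0 -20 0;0 0 -60 0;0 0 -100 0;0 0 -112 0;0 0 -112 0",
  "gripper": 1,
  "squeeze": 30
}}

```text
t: 18.65
tcp_pos: [0.4676, 0.2036, 0.1519]
tool_rot: [0.937, 0.348, 0.002, 0.0]
force: [-0.5, 1.1, -1.5]
finger_gap: 0.172
gripper_force: 29.6
```

```bash
python3 -c "
from h import *
go(.5136,.0249,.113,-49)"
```

```text
t18.6 tcp [0.4676 0.2036 0.1519] psi-49.2 q6 1.05 F [-0.5  1.1 -1.5] gap 0.172 gf 29.6
MOVE [-82.  165.3  38.9] turn -0.2 | tilt [0.0035 0.0021] qnow [ 0.19  0.49  1.8  -0.    0.85  1.05]
```

Call:
{"api": "step_arm", "payload": {
  "targets": "-40 80 0 0;-82 165 0 0;-82 165 0 0;-82 165 0 0;-82 165 0 0;-82 165 0 0;-82 165 20 0;-82 165 30 0;-82 165 30 0;-82 165 30 0"
}}

```text
t: 19.65
tcp_pos: [0.5115, 0.0258, 0.12]
tool_rot: [0.937, 0.349, -0.001, -0.0]
force: [-0.1, -1.1, -0.2]
finger_gap: 0.173
gripper_force: 29.7
```

```bash
python3 -c "
from h import *
go(.5136,.0249,.108,-49)"
```

```text
t19.6 tcp [0.5115 0.0258 0.12  ] psi-49.1 q6 0.69 F [-0.1 -1.1 -0.2] gap 0.173 gf 29.7
MOVE [ 1.   2.1 12. ] turn -0.1 | tilt [-0.0011 -0.0013] qnow [-0.17  0.55  1.81  0.    0.78  0.69]
```

Call:
{"api": "step_arm", "payload": {
  "targets": "1 2 2 0;1 2 6 0;1 2 9 0;1 2 12 0;1 2 14 0;1 2 16 0;1 2 18 0;1 2 18 0"
}}

```text
t: 20.45
tcp_pos: [0.5141, 0.024, 0.1022]
tool_rot: [0.937, 0.348, -0.0, -0.0]
force: [-0.1, 0.6, -0.4]
finger_gap: 0.169
gripper_force: 29.7
```

```bash
python3 -c "
from h import *
go(.5136,.0249,.084,-49);print(st()['ft_torque'])"
```

```text
t20.4 tcp [0.5141 0.024  0.1022] psi-49.2 q6 0.69 F [-0.1  0.6 -0.4] gap 0.169 gf 29.7
MOVE [ 0.2 -1.  18.2] turn -0.2 | tilt [-0.0003 -0.0004] qnow [-0.17  0.58  1.82 -0.    0.74  0.69]
[-0.02732236  0.05502087  0.02444955]
```

Call:
{"api": "step_arm", "payload": {
  "targets": "0 0 4 0;0 0 8 0;0 0 12 0;0 0 15 0;0 0 17 0;0 0 17 0"
}}

```text
t: 21.05
tcp_pos: [0.514, 0.0241, 0.0851]
tool_rot: [0.937, 0.348, -0.0, -0.0]
force: [0.8, 0.1, -1.3]
finger_gap: 0.174
gripper_force: 29.7
```

```bash
python3 -c "
from h import *
go(.5136,.0249,.084,-49);print(st()['ft_torque'])
im=snap('side','s5');cv2.imwrite('pics/s5c.png',cv2.resize(im[140:290,230:380,::-1],(600,600)))"
```

```text
t21.1 tcp [0.514  0.0241 0.0851] psi-49.2 q6 0.69 F [ 0.8  0.1 -1.3] gap 0.174 gf 29.7
MOVE [ 0.2 -0.9  1.1] turn -0.2 | tilt [-0.0005 -0.0006] qnow [-0.17  0.61  1.83 -0.    0.7   0.69]
[0.03175228 0.02192456 0.00233922]
```

View pics/s5c.png

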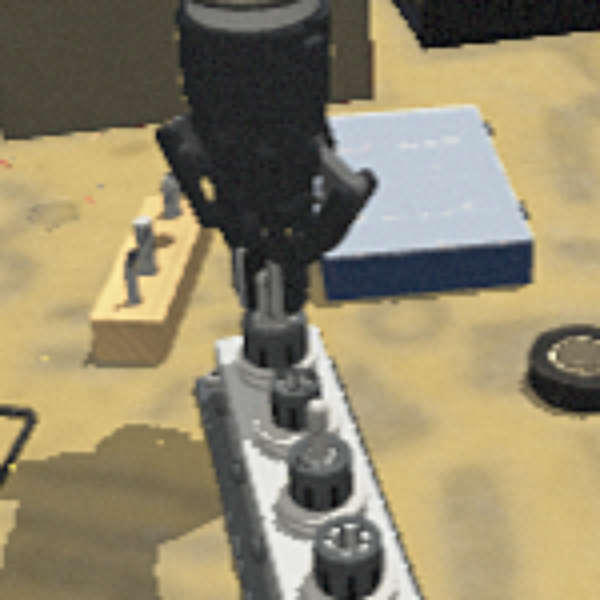

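Call:
{"api": "step_arm", "payload": {
  "targets": "0 0 0 0;0 0 0 0;0 0 -2 0;0 0 -2 -8;0 0 -2 -16;0 0 -2 -24;0 0 -2 -32;0 0 -2 -40;0 0 -2 -48;0 0 -2 -56;0 0 -2 -64;0 0 -2 -72",
  "gripper": 0.42
}}

```text
t: 22.3
tcp_pos: [0.5145, 0.024, 0.0878]
tool_rot: [0.551, 0.834, 0.0, 0.0]
force: [-0.5, -0.5, 0.5]
finger_gap: 0.579
gripper_force: 0.0
```

Call:
{"api": "step_arm", "payload": {
  "targets": "0 0 0 -8;0 0 6 -17;0 0 12 -17;0 0 18 -17;0 0 23 -17;0 0 23 -17"
}}

```text
t: 22.9
tcp_pos: [0.5137, 0.0241, 0.0637]
tool_rot: [0.425, 0.905, -0.0, -0.001]
force: [1.0, -0.9, 0.1]
finger_gap: 0.576
gripper_force: 0.0
```

Call:
{"api": "step_arm", "payload": {
  "targets": "0 0 0 0;0 0 0 0;0 0 0 0;0 0 0 0",
  "gripper": 1,
  "squeeze": 20
}}

```text
t: 23.3
tcp_pos: [0.5154, 0.025, 0.0647]
tool_rot: [0.425, 0.905, 0.001, 0.001]
force: [2.2, 4.5, -0.7]
finger_gap: 0.419
gripper_force: 20.3
```

```bash
python3 -c "
from h import *
go(.5136,.0249,.063,-98);print(st()['ft_torque'])"
```

```text
t23.3 tcp [0.5154 0.025  0.0647] psi39.7 q6 -0.86 F [ 2.2  4.5 -0.7] gap 0.419 gf 20.3
MOVE [ 1.1 -1.4  1.7] turn 137.7 | tilt [-0.0008  0.0026] qnow [-0.17  0.65  1.84  0.    0.65 -0.86]
[ 0.78488358 -0.32568613  0.16599178]
```

Call:
{"api": "step_arm", "payload": {
  "targets": "0 1.5 0 0;0 1.5 0 0;0 1.5 0 8;0 1.5 0 16;0 1.5 0 24;0 1.5 0 32;0 1.5 0 40;0 1.5 0 48;0 1.5 0 56;0 1.5 0 64;0 1.5 0 69;0 1.5 0 69",
  "squeeze": 75
}}

```text
t: 24.5
tcp_pos: [0.5146, 0.025, 0.065]
tool_rot: [0.863, 0.505, -0.001, -0.0]
force: [-2.7, -0.6, 6.5]
finger_gap: 0.392
gripper_force: 74.3
```

```bash
python3 -c "
from h import *
go(.5136,.0249,.063,-98);print(st()['ft_torque'])"
```

```text
t24.5 tcp [0.5146 0.025  0.065 ] psi-29.4 q6 0.34 F [-2.7 -0.6  6.5] gap 0.392 gf 74.3
MOVE [-0.5 -0.8  2. ] turn 68.6 | tilt [-0.0006 -0.0012] qnow [-0.17  0.65  1.84 -0.    0.65  0.34]
[-0.05978829  0.35231181 -0.14328726]
```

Call:
{"api": "step_arm", "payload": {
  "targets": "0 0 0 8;0 0 0 16;0 0 0 24;0 0 0 32;0 0 0 40;0 0 0 48;0 0 0 56;0 0 0 62;0 0 0 66;0 0 0 69;0 0 0 69",
  "squeeze": 90
}}

```text
t: 25.6
tcp_pos: [0.5142, 0.0257, 0.0651]
tool_rot: [0.997, -0.072, -0.001, -0.0]
force: [-2.5, 2.3, 9.1]
finger_gap: 0.389
gripper_force: 88.7
```

```bash
python3 -c "
from h import *
go(.5136,.0249,.063,-98);print(st()['ft_torque'])"
```

```text
t25.6 tcp [0.5142 0.0257 0.0651] psi-98.3 q6 1.55 F [-2.5  2.3  9.1] gap 0.389 gf 88.7
MOVE [-0.5  0.8  2.1] turn -0.3 | tilt [-0.0022 -0.0007] qnow [-0.17  0.65  1.84  0.    0.66  1.55]
[0.37072188 0.47399705 0.00710449]
```

Call:
{"api": "step_arm", "payload": {
  "targets": "0 0 0 3;0 0 0 6"
}}

```text
t: 25.8
tcp_pos: [0.5142, 0.0257, 0.0651]
tool_rot: [0.992, -0.125, -0.001, -0.0]
force: [-2.9, 3.8, 7.7]
finger_gap: 0.387
gripper_force: 88.7
```

```bash
python3 -c "
from h import *
go(.5136,.0249,.063,-98);print(st()['ft_torque'])
im=snap('side');cv2.imwrite('pics/s6.png',cv2.resize(im[180:260,260:360,::-1],None,fx=6,fy=6))"
```

```text
t25.8 tcp [0.5142 0.0257 0.0651] psi-104.3 q6 1.65 F [-2.9  3.8  7.7] gap 0.387 gf 88.7
MOVE [-0.4  0.9  2.1] turn -6.3 | tilt [-0.0022 -0.0004] qnow [-0.17  0.65  1.84  0.    0.66  1.65]
[0.50767247 0.4365212  0.28416757]
```

Call:
{"api": "step_arm", "payload": {
  "targets": "0 0 0 0;0 0 0 0;0 0 -10 0;0 0 -50 0;0 0 -90 0;0 0 -90 0",
  "gripper": 0.45,
  "squeeze": 20
}}

```text
t: 26.45
tcp_pos: [0.5194, 0.0243, 0.1597]
tool_rot: [0.992, -0.124, 0.006, 0.0]
force: [1.1, -0.2, 0.3]
finger_gap: 0.551
gripper_force: 0.0
```

```bash
python3 -c "
from h import *
go(.4435,.1351,.12,16)
im2=snap('top','t7')
a=cv2.resize(im2[235:305,215:315,::-1],None,fx=7,fy=7,interpolation=cv2.INTER_CUBIC)
b=cv2.resize(im2[225:260,320:450,::-1],None,fx=5,fy=5,interpolation=cv2.INTER_CUBIC)
cv2.imwrite('pics/t7c.png',a)
for n in('top',):
  for q in('stand_spare','stand_mid','cutter_a_mid','cutter_b_mid','worn_mid'):
    print(n,q,[(round(x['p'],2),np.round(x['position'],1).tolist()) for x in manip.mark_of(n,q)[:2]])"
```

```text
t26.4 tcp [0.5194 0.0243 0.1597] psi-104.2 q6 1.65 F [ 1.1 -0.2  0.3] gap 0.551 gf 0.0
MOVE [-101.3  -88.7   38.6] turn -120.2 | tilt [ 0.0119 -0.0009] qnow [-0.17  0.49  1.77 -0.    0.87  1.65]
top stand_spare [(0.85, [243.0, 259.6])]
top stand_mid [(0.56, [266.5, 264.8]), (0.24, [271.9, 267.5])]
top cutter_a_mid [(0.54, [243.6, 259.6]), (0.29, [391.5, 240.1])]
top cutter_b_mid [(0.59, [271.9, 269.4])]
top worn_mid []
```

View pics/t7c.png

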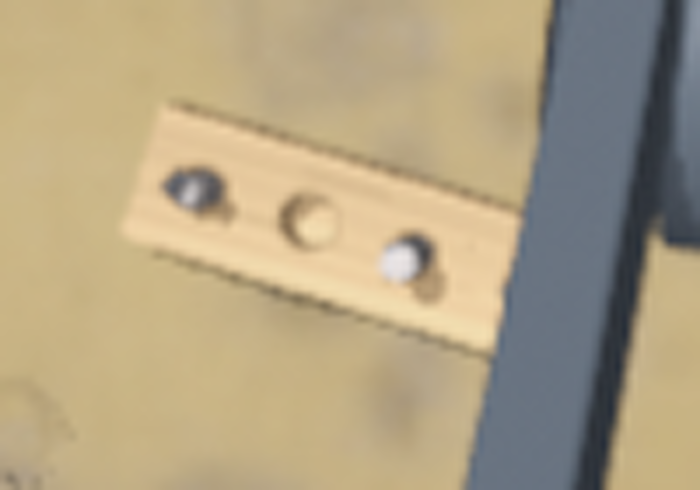

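Call:
{"api": "step_arm", "payload": {
  "targets": "-50 -45 0 -8;-100 -85 0 -17;-100 -85 0 -26;-100 -85 0 -34;-100 -85 0 -43;-100 -85 0 -51;-100 -85 0 -60;-100 -85 0 -68;-100 -85 0 -77;-100 -85 0 -85;-100 -85 0 -94;-100 -85 0 -102",
  "gripper": 0.7
}}

```text
t: 27.95
tcp_pos: [0.4386, 0.1319, 0.1534]
tool_rot: [0.719, 0.695, -0.001, -0.001]
force: [0.6, 0.2, 0.5]
finger_gap: 0.298
gripper_force: 0.0
```

```bash
python3 -c "
from h import *
go(.4435,.1351,.038,16)"
```

```text
t27.9 tcp [0.4386 0.1319 0.1534] psi-1.9 q6 0.08 F [0.6 0.2 0.5] gap 0.298 gf 0.0
MOVE [  3.4   5.1 115.4] turn -17.9 | tilt [-0.0003 -0.0028] qnow [ 0.05  0.44  1.92 -0.    0.79  0.08]
```

Call:
{"api": "step_arm", "payload": {
  "targets": "3.5 5 20 -8;3.5 5 60 -16;3.5 5 90 -18;3.5 5 105 -18;3.5 5 117 -18;3.5 5 117 -18;3.5 5 117 -18"
}}

```text
t: 28.65
tcp_pos: [0.444, 0.1352, 0.0368]
tool_rot: [0.603, 0.797, -0.001, -0.001]
force: [1.2, -0.1, -0.3]
finger_gap: 0.301
gripper_force: 0.0
```

Call:
{"api": "step_arm", "payload": {
  "targets": "0 0 0 0;0 0 0 0;0 0 0 0;0 0 0 0",
  "gripper": 1
}}

```text
t: 29.05
tcp_pos: [0.4448, 0.1353, 0.0379]
tool_rot: [0.603, 0.797, 0.0, 0.0]
force: [0.7, -0.7, 1.1]
finger_gap: 0.078
gripper_force: 21.3
```

Call:
{"api": "step_arm", "payload": {
  "targets": "0 0 0 0;0 0 0 0;0 0 0 8;0 0 0 16;0 0 0 24;0 0 0 32;0 0 0 40;0 0 0 48;0 0 0 56;0 0 0 64;0 0 0 70;0 0 0 70",
  "gripper": 0.75
}}

```text
t: 30.25
tcp_pos: [0.4445, 0.1353, 0.0375]
tool_rot: [0.952, 0.307, -0.0, 0.0]
force: [-0.4, -0.6, -1.1]
finger_gap: 0.252
gripper_force: 0.0
```

```bash
python3 -c "
from h import *
go(.4435,.1351,.036,-54)"
```

```text
t30.2 tcp [0.4445 0.1353 0.0375] psi-54.2 q6 1.00 F [-0.4 -0.6 -1.1] gap 0.252 gf 0.0
MOVE [-0.9 -0.4  1.5] turn -0.2 | tilt [-0.  0.] qnow [ 0.05  0.67  1.98 -0.    0.49  1.  ]
```

Call:
{"api": "step_arm", "payload": {
  "targets": "0 0 0 0;0 0 0 0;0 0 0 0;0 0 0 0;0 0 -20 0;0 0 -60 0;0 0 -110 0;0 0 -122 0;0 0 -122 0;0 0 -122 0",
  "gripper": 1,
  "squeeze": 30
}}

```text
t: 31.25
tcp_pos: [0.4439, 0.1352, 0.1591]
tool_rot: [0.952, 0.307, -0.0, -0.0]
force: [0.1, 0.9, -1.3]
finger_gap: 0.077
gripper_force: 29.3
```

```bash
python3 -c "
from h import *
go(.5153,-.0348,.159,-54)"
```

```text
t31.2 tcp [0.4439 0.1352 0.1591] psi-54.2 q6 1.00 F [ 0.1  0.9 -1.3] gap 0.077 gf 29.3
MOVE [-4.150e+01  1.797e+02  1.000e-01] turn -0.2 | tilt [-0.0006 -0.0004] qnow [ 0.05  0.43  1.9  -0.    0.81  1.  ]
```

Call:
{"api": "step_arm", "payload": {
  "targets": "-41.5 180 0 0;-41.5 180 0 0;-41.5 180 0 0;-41.5 180 0 0;-41.5 180 0 0;-41.5 180 0 0;-41.5 180 0 0;-41.5 180 20 0;-41.5 180 40 0;-41.5 180 40 0;-41.5 180 40 0"
}}

```text
t: 32.35
tcp_pos: [0.5152, -0.0337, 0.1192]
tool_rot: [0.951, 0.308, -0.001, -0.001]
force: [0.3, 0.1, -1.0]
finger_gap: 0.074
gripper_force: 29.4
```

```bash
python3 -c "
from h import *
go(.5153,-.0348,.108,-54)"
```

```text
t32.4 tcp [ 0.5152 -0.0337  0.1192] psi-54.1 q6 0.66 F [ 0.3  0.1 -1. ] gap 0.074 gf 29.4
MOVE [-0.5  1.  11.2] turn -0.1 | tilt [-0.0012 -0.0017] qnow [-0.28  0.55  1.8   0.    0.78  0.66]
```

Call:
{"api": "step_arm", "payload": {
  "targets": "-0.5 1 2 0;-0.5 1 5 0;-0.5 1 8 0;-0.5 1 11 0;-0.5 1 13 0;-0.5 1 15 0;-0.5 1 17 0;-0.5 1 17 0"
}}

```text
t: 33.15
tcp_pos: [0.5161, -0.0361, 0.1022]
tool_rot: [0.952, 0.307, -0.0, -0.0]
force: [0.3, -0.5, -0.9]
finger_gap: 0.08
gripper_force: 29.4
```

```bash
python3 -c "
from h import *
go(.5153,-.0348,.084,-54);print(st()['ft_torque'])"
```

```text
t33.1 tcp [ 0.5161 -0.0361  0.1022] psi-54.2 q6 0.66 F [ 0.3 -0.5 -0.9] gap 0.080 gf 29.4
MOVE [ 0.2 -1.5 18.2] turn -0.2 | tilt [-0.0004 -0.0005] qnow [-0.29  0.58  1.81  0.    0.74  0.66]
[-0.0106314  -0.01790795 -0.00229765]
```

Call:
{"api": "step_arm", "payload": {
  "targets": "0 0 4 0;0 0 8 0;0 0 12 0;0 0 15 0;0 0 16.5 0;0 0 16.5 0"
}}

```text
t: 33.75
tcp_pos: [0.516, -0.0361, 0.0856]
tool_rot: [0.952, 0.307, -0.0, -0.0]
force: [-0.2, -0.6, -0.3]
finger_gap: 0.077
gripper_force: 29.4
```

```bash
python3 -c "
from h import *
go(.5153,-.0348,.084,-54);print(st()['ft_torque'])
im=snap('side','s8');cv2.imwrite('pics/s8c.png',cv2.resize(im[140:290,230:380,::-1],(600,600)))"
```

```text
t33.8 tcp [ 0.516  -0.0361  0.0856] psi-54.2 q6 0.66 F [-0.2 -0.6 -0.3] gap 0.077 gf 29.4
MOVE [ 0.2 -1.5  1.6] turn -0.2 | tilt [-0.0004 -0.0005] qnow [-0.29  0.61  1.82 -0.    0.7   0.66]
[-0.0219405  -0.0193119   0.05149641]
```

View pics/s8c.png

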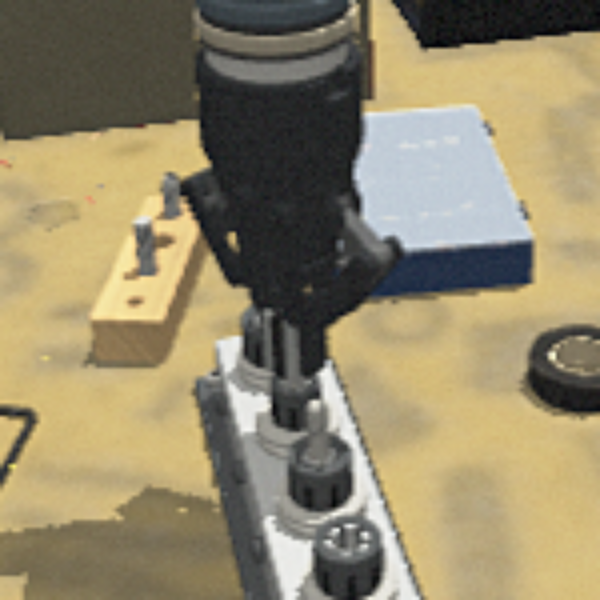

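Call:
{"api": "step_arm", "payload": {
  "targets": "0 0 0 0;0 0 0 0;0 0 -3 0;0 0 -3 -8;0 0 -3 -16;0 0 -3 -24;0 0 -3 -32;0 0 -3 -40;0 0 -3 -48;0 0 -3 -56;0 0 -3 -64;0 0 -3 -72",
  "gripper": 0.53
}}

```text
t: 35.0
tcp_pos: [0.5164, -0.0362, 0.0893]
tool_rot: [0.587, 0.81, 0.0, 0.0]
force: [1.0, 1.1, 0.6]
finger_gap: 0.474
gripper_force: 0.0
```

Call:
{"api": "step_arm", "payload": {
  "targets": "0 0 0 -8;0 0 0 -16;0 0 0 -24;0 0 0 -32;0 0 0 -40;0 0 0 -48;0 0 0 -53;0 0 6 -53;0 0 12 -53;0 0 18 -53;0 0 24 -53;0 0 24 -53"
}}

```text
t: 36.2
tcp_pos: [0.5155, -0.0359, 0.0638]
tool_rot: [0.167, 0.986, 0.0, -0.001]
force: [1.5, 0.5, 0.5]
finger_gap: 0.469
gripper_force: 0.0
```

Call:
{"api": "step_arm", "payload": {
  "targets": "0 0 0 0;0 0 0 0;0 0 0 0;0 0 0 0",
  "gripper": 1,
  "squeeze": 20
}}

```text
t: 36.6
tcp_pos: [0.5165, -0.0347, 0.0649]
tool_rot: [0.168, 0.986, 0.001, 0.0]
force: [1.4, 5.0, -1.7]
finger_gap: 0.296
gripper_force: 21.0
```

```bash
python3 -c "
from h import *
go(.5155,-.0348,.063,-72);print(st()['ft_torque'])"
```

```text
t36.6 tcp [ 0.5165 -0.0347  0.0649] psi70.7 q6 -1.52 F [ 1.4  5.  -1.7] gap 0.296 gf 21.0
MOVE [ 0.9 -0.4  1.9] turn 142.7 | tilt [0.0001 0.0021] qnow [-0.28  0.65  1.83  0.    0.66 -1.52]
[ 0.83606004 -0.25320651 -0.04946202]
```

Call:
{"api": "step_arm", "payload": {
  "targets": "0 1.3 0 0;0 1.3 0 0;0 1.3 0 8;0 1.3 0 16;0 1.3 0 24;0 1.3 0 32;0 1.3 0 40;0 1.3 0 48;0 1.3 0 56;0 1.3 0 64;0 1.3 0 71;0 1.3 0 71",
  "squeeze": 90
}}

```text
t: 37.8
tcp_pos: [0.5159, -0.035, 0.0652]
tool_rot: [0.708, 0.706, -0.001, -0.0]
force: [-1.2, 0.8, 4.7]
finger_gap: 0.27
gripper_force: 88.8
```

Call:
{"api": "step_arm", "payload": {
  "targets": "0 0 0 8;0 0 0 16;0 0 0 24;0 0 0 32;0 0 0 40;0 0 0 48;0 0 0 56;0 0 0 62;0 0 0 66;0 0 0 69;0 0 0 72"
}}

```text
t: 38.9
tcp_pos: [0.5153, -0.0346, 0.0652]
tool_rot: [0.988, 0.155, -0.001, -0.0]
force: [-3.1, 1.4, 6.2]
finger_gap: 0.27
gripper_force: 88.9
```

```bash
python3 -c "
from h import *
go(.5155,-.0348,.063,-72);print(st()['ft_torque'])"
```

```text
t38.9 tcp [ 0.5153 -0.0346  0.0652] psi-72.1 q6 0.98 F [-3.1  1.4  6.2] gap 0.270 gf 88.9
MOVE [0.2 0.3 2.2] turn -0.1 | tilt [-0.0025 -0.0014] qnow [-0.28  0.65  1.83 -0.    0.66  0.98]
[0.19985603 0.55276589 0.28644817]
```

Call:
{"api": "step_arm", "payload": {
  "targets": "0 0 0 0;0 0 0 0;0 0 -10 0;0 0 -50 0;0 0 -95 0;0 0 -95 0;0 0 -95 0",
  "gripper": 0.53,
  "squeeze": 20
}}

```text
t: 39.6
tcp_pos: [0.5177, -0.0352, 0.1617]
tool_rot: [0.988, 0.155, 0.002, 0.001]
force: [0.5, 0.4, 0.0]
finger_gap: 0.469
gripper_force: 0.0
```

```bash
python3 -c "
from h import *
go(.4557,.1694,.12,-19)"
```

```text
t39.6 tcp [ 0.5177 -0.0352  0.1617] psi-72.2 q6 0.98 F [0.5 0.4 0. ] gap 0.469 gf 0.0
MOVE [   3.4 -213.9   41.2] turn -53.2 | tilt [0.0036 0.0024] qnow [-0.28  0.49  1.77  0.    0.88  0.98]
```

Call:
{"api": "step_arm", "payload": {
  "targets": "3 -213 0 -8;3 -213 0 -17;3 -213 0 -25;3 -213 0 -34;3 -213 0 -42;3 -213 0 -50;3 -213 20 -53;3 -213 40 -53;3 -213 40 -53;3 -213 40 -53",
  "gripper": 0.65
}}

```text
t: 40.6
tcp_pos: [0.4536, 0.1687, 0.1191]
tool_rot: [0.815, 0.579, -0.001, -0.001]
force: [0.5, -0.4, 0.9]
finger_gap: 0.35
gripper_force: 0.0
```

```bash
python3 -c "
from h import *
go(.4557,.1694,.038,-19)
snap('top')
for q in('cutter_b_mid','stand_spare'): print([(round(x['p'],2),onz('top',x['position'],.038).round(4).tolist()) for x in manip.mark_of('top',q)[:2]])"
```

```text
t40.6 tcp [0.4536 0.1687 0.1191] psi-19.2 q6 0.46 F [ 0.5 -0.4  0.9] gap 0.350 gf 0.0
MOVE [ 1.5  1.9 81.1] turn -0.2 | tilt [-0.0013 -0.0027] qnow [0.12 0.52 1.88 0.   0.74 0.46]
[]
[(0.94, [0.4813, 0.2367, 0.038])]
```

Call:
{"api": "step_arm", "payload": {
  "targets": "1 1 20 0;1 1 50 0;1 1 70 0;1 1 81 0;1 1 81 0;1 1 81 0"
}}

```text
t: 41.35
tcp_pos: [0.4563, 0.1695, 0.0396]
tool_rot: [0.815, 0.579, 0.0, 0.0]
force: [0.4, -0.3, 0.8]
finger_gap: 0.352
gripper_force: 0.0
```

Call:
{"api": "step_arm", "payload": {
  "targets": "0 0 0 0;0 0 0 0;0 0 0 0;0 0 0 0",
  "gripper": 1
}}

```text
t: 41.75
tcp_pos: [0.4566, 0.1696, 0.0399]
tool_rot: [0.815, 0.579, 0.001, 0.001]
force: [-0.3, -0.9, 7.3]
finger_gap: 0.131
gripper_force: 22.8
```

Call:
{"api": "step_arm", "payload": {
  "targets": "0 0 0 0;0 0 0 0;0 0 0 -8;0 0 0 -16;0 0 0 -24;0 0 0 -32;0 0 0 -40;0 0 0 -48;0 0 0 -56;0 0 0 -64;0 0 0 -72;0 0 0 -80",
  "gripper": 0.72
}}

```text
t: 42.95
tcp_pos: [0.4555, 0.1694, 0.0387]
tool_rot: [0.249, 0.968, -0.0, -0.0]
force: [0.1, 0.3, 0.8]
finger_gap: 0.28
gripper_force: 0.0
```

Call:
{"api": "step_arm", "payload": {
  "targets": "0 0 0 -8;0 0 0 -11;0 0 0 -11"
}}

```text
t: 43.25
tcp_pos: [0.4555, 0.1694, 0.0388]
tool_rot: [0.158, 0.987, -0.0, -0.0]
force: [0.5, 0.6, 1.0]
finger_gap: 0.281
gripper_force: 0.0
```

Call:
{"api": "step_arm", "payload": {
  "targets": "0 0 0 0;0 0 0 0;0 0 0 0;0 0 0 0;0 0 0 0",
  "gripper": 1
}}

```text
t: 43.75
tcp_pos: [0.4555, 0.1696, 0.0389]
tool_rot: [0.158, 0.987, -0.0, -0.0]
force: [-0.1, 1.4, -1.5]
finger_gap: 0.128
gripper_force: 21.4
```

```bash
python3 -c "
from h import *
go(.4557,.1694,.038,71)"
```

```text
t43.8 tcp [0.4555 0.1696 0.0389] psi71.8 q6 -1.13 F [-0.1  1.4 -1.5] gap 0.128 gf 21.4
MOVE [-0.2 -0.1  0.9] turn 0.8 | tilt [ 0.0005 -0.0001] qnow [ 0.13  0.68  1.92  0.    0.54 -1.13]
```

Call:
{"api": "step_arm", "payload": {
  "targets": "0 0 -20 0;0 0 -60 0;0 0 -110 0;0 0 -126 0;0 0 -126 0;0 0 -126 0",
  "squeeze": 30
}}

```text
t: 44.35
tcp_pos: [0.4554, 0.1692, 0.1647]
tool_rot: [0.158, 0.987, -0.0, -0.0]
force: [-0.8, 0.1, -1.3]
finger_gap: 0.13
gripper_force: 29.7
```

```bash
python3 -c "
from h import *
go(.5168,-.1552,.165,71.8)"
```

```text
t44.4 tcp [0.4554 0.1692 0.1647] psi71.8 q6 -1.13 F [-0.8  0.1 -1.3] gap 0.130 gf 29.7
MOVE [-159.8 -288.9   -0.3] turn -0.0 | tilt [ 0.0001 -0.0003] qnow [ 0.13  0.44  1.84 -0.    0.85 -1.13]
```

Call:
{"api": "step_arm", "payload": {
  "targets": "-160 -289 0 0;-160 -289 0 0;-160 -289 0 0;-160 -289 0 0;-160 -289 0 0;-160 -289 0 0;-160 -289 0 0;-160 -289 0 0;-160 -289 0 0;-160 -289 20 0;-160 -289 43 0;-160 -289 43 0"
}}

```text
t: 45.55
tcp_pos: [0.514, -0.1519, 0.1186]
tool_rot: [0.158, 0.988, 0.002, -0.005]
force: [-1.0, -0.0, -0.1]
finger_gap: 0.122
gripper_force: 29.7
```

```bash
python3 -c "
from h import *
go(.5168,-.1552,.103,71.8)"
```

```text
t45.5 tcp [ 0.514  -0.1519  0.1186] psi71.9 q6 -1.75 F [-1.  -0.  -0.1] gap 0.122 gf 29.7
MOVE [-3.8 -2.3 15.5] turn 0.1 | tilt [0.0097 0.0019] qnow [-0.5   0.58  1.75  0.    0.82 -1.75]
```

Call:
{"api": "step_arm", "payload": {
  "targets": "0 0 0 0;0 0 0 0"
}}

```text
t: 45.75
tcp_pos: [0.5177, -0.1545, 0.1225]
tool_rot: [0.158, 0.987, -0.0, 0.0]
force: [-0.6, -0.2, -0.3]
finger_gap: 0.125
gripper_force: 29.7
```

```bash
python3 -c "
from h import *
go(.5168,-.1552,.103,71.8)"
```

```text
t45.8 tcp [ 0.5177 -0.1545  0.1225] psi71.8 q6 -1.75 F [-0.6 -0.2 -0.3] gap 0.125 gf 29.7
MOVE [ 0.6 -1.  19.5] turn 0.0 | tilt [-0.0006 -0.0001] qnow [-0.5   0.57  1.74  0.    0.82 -1.75]
```

Call:
{"api": "step_arm", "payload": {
  "targets": "0.5 -0.8 4 0;0.5 -0.8 8 0;0.5 -0.8 12 0;0.5 -0.8 14 0;0.5 -0.8 16 0;0.5 -0.8 18 0;0.5 -0.8 20 0;0.5 -0.8 20 0"
}}

```text
t: 46.55
tcp_pos: [0.5165, -0.1556, 0.1017]
tool_rot: [0.158, 0.987, 0.0, -0.0]
force: [0.7, 0.9, -1.0]
finger_gap: 0.129
gripper_force: 29.7
```

```bash
python3 -c "
from h import *
go(.5168,-.1552,.085,71.8)"
```

```text
t46.5 tcp [ 0.5165 -0.1556  0.1017] psi71.8 q6 -1.75 F [ 0.7  0.9 -1. ] gap 0.129 gf 29.7
MOVE [-0.1  0.5 16.7] turn -0.0 | tilt [0.0004 0.0001] qnow [-0.5   0.61  1.76  0.    0.78 -1.75]
```

Call:
{"api": "step_arm", "payload": {
  "targets": "0 0 4 0;0 0 8 0;0 0 12 0;0 0 15 0;0 0 15.5 0;0 0 15.5 0"
}}

```text
t: 47.15
tcp_pos: [0.5166, -0.1556, 0.0863]
tool_rot: [0.158, 0.987, 0.0, -0.0]
force: [0.2, 0.3, -0.4]
finger_gap: 0.131
gripper_force: 29.7
```

Call:
{"api": "step_arm", "payload": {
  "targets": "0 0 0 0;0 0 0 0;0 0 0 0;0 0 6 0;0 0 12 0;0 0 18 0;0 0 22 0;0 0 22 0",
  "gripper": 0.47
}}

```text
t: 47.95
tcp_pos: [0.5161, -0.1554, 0.0635]
tool_rot: [0.158, 0.987, 0.0, -0.001]
force: [-1.0, -0.3, -0.9]
finger_gap: 0.526
gripper_force: 0.0
```

Call:
{"api": "step_arm", "payload": {
  "targets": "0 0 0 0;0 0 0 0;0 0 0 0;0 0 0 0",
  "gripper": 1,
  "squeeze": 20
}}

```text
t: 48.35
tcp_pos: [0.5169, -0.1542, 0.0646]
tool_rot: [0.159, 0.987, 0.001, 0.0]
force: [2.3, 5.4, -0.4]
finger_gap: 0.36
gripper_force: 20.1
```

```bash
python3 -c "
from h import *
go(.5168,-.1552,.065,71.8);print(st()['ft_torque'])
im=snap('side','s9');cv2.imwrite('pics/s9c.png',cv2.resize(im[140:300,230:390,::-1],(640,640))[:600])"
```

```text
t48.4 tcp [ 0.5169 -0.1542  0.0646] psi71.7 q6 -1.75 F [ 2.3  5.4 -0.4] gap 0.360 gf 20.1
MOVE [-0.2 -1.  -0.4] turn -0.1 | tilt [0.0002 0.0022] qnow [-0.5   0.67  1.78  0.    0.69 -1.75]
[ 0.83822094 -0.36447289 -0.0706804 ]
```

View pics/s9c.png

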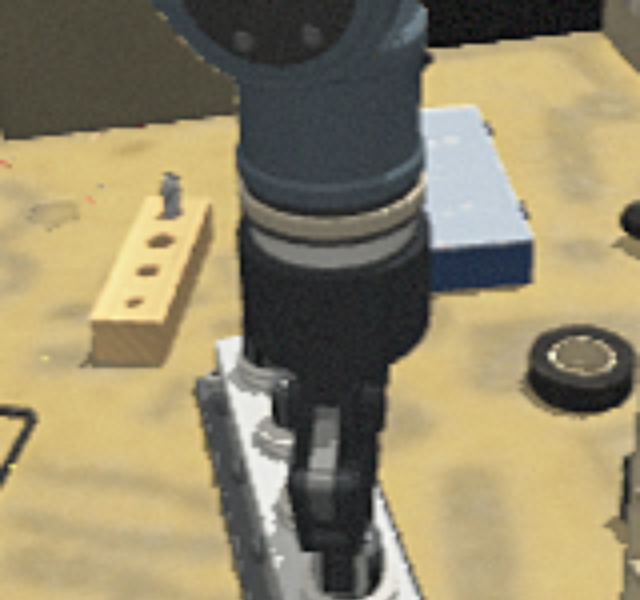

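Call:
{"api": "step_arm", "payload": {
  "targets": "0 1.3 0 0;0 1.3 0 0;0 1.3 0 8;0 1.3 0 16;0 1.3 0 24;0 1.3 0 32;0 1.3 0 40;0 1.3 0 48;0 1.3 0 56;0 1.3 0 64;0 1.3 0 71;0 1.3 0 71",
  "squeeze": 90
}}

```text
t: 49.6
tcp_pos: [0.5177, -0.1536, 0.065]
tool_rot: [0.703, 0.711, 0.001, 0.0]
force: [2.0, 5.9, 4.6]
finger_gap: 0.329
gripper_force: 88.8
```

Call:
{"api": "step_arm", "payload": {
  "targets": "0 0 0 8;0 0 0 16;0 0 0 24;0 0 0 32;0 0 0 40;0 0 0 48;0 0 0 56;0 0 0 62;0 0 0 66;0 0 0 69;0 0 0 72"
}}

```text
t: 50.7
tcp_pos: [0.5185, -0.1542, 0.065]
tool_rot: [0.987, 0.163, 0.002, 0.0]
force: [3.2, 4.6, 2.8]
finger_gap: 0.326
gripper_force: 88.6
```

```bash
python3 -c "
from h import *
go(.5155,-.0348,.063,-72);print(st()['ft_torque'])"
```

```text
t50.7 tcp [ 0.5185 -0.1542  0.065 ] psi-71.3 q6 0.75 F [3.2 4.6 2.8] gap 0.326 gf 88.6
MOVE [  35.5 -114.     1.9] turn 0.7 | tilt [0.0029 0.0013] qnow [-0.5   0.67  1.78  0.    0.69  0.75]
[ 0.77628578 -0.5051845   0.15293824]
```

Call:
{"api": "step_arm", "payload": {
  "targets": "0 0 0 0;0 0 0 0;0 0 -10 0;0 0 -50 0;0 0 -100 0;0 0 -130 0;0 0 -130 0",
  "gripper": 0.45,
  "squeeze": 20
}}

```text
t: 51.4
tcp_pos: [0.5199, -0.1563, 0.1999]
tool_rot: [0.987, 0.163, 0.004, 0.004]
force: [0.4, 0.4, 0.2]
finger_gap: 0.551
gripper_force: 0.0
```

```bash
python3 -c "
from h import *
go(.4612,.186,.16,-19)
im=snap('side','s10');t=snap('top','t10')
a=cv2.resize(im[150:290,230:370,::-1],(560,560),interpolation=cv2.INTER_CUBIC)
cv2.imwrite('pics/s10c.png',a)
cv2.imwrite('pics/t10c.png',cv2.resize(t[150:300,185:320,::-1],None,fx=4,fy=4,interpolation=cv2.INTER_CUBIC))
print([(x['p'],x['position']) for x in manip.mark_of('top','case')[:1]],[(x['p'],x['position'],onz('top',x['position'],.015)) for x in manip.mark_of('top','stand_mid')[:1]])
"
```

```text
t51.4 tcp [ 0.5199 -0.1563  0.1999] psi-71.2 q6 0.74 F [0.4 0.4 0.2] gap 0.551 gf 0.0
MOVE [  54.5 -343.3   37.4] turn -52.2 | tilt [0.0076 0.0087] qnow [-0.5   0.45  1.68 -0.    0.99  0.74]
[(0.65, [245.0, 192.8])] [(0.81, [265.2, 268.0], array([0.46205122, 0.19154175, 0.015     ]))]
```

View pics/s10c.png

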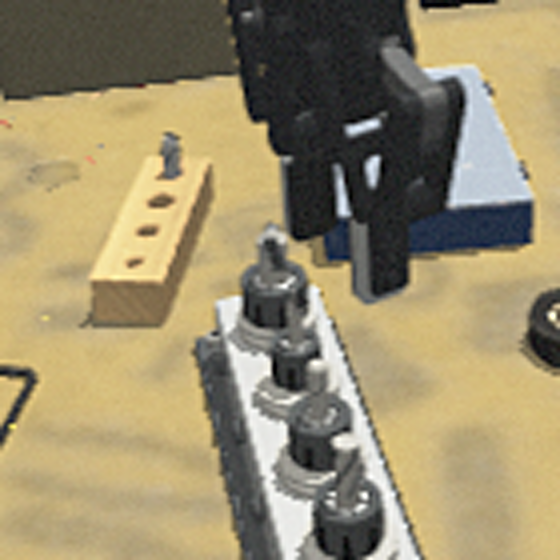

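View pics/t10c.png

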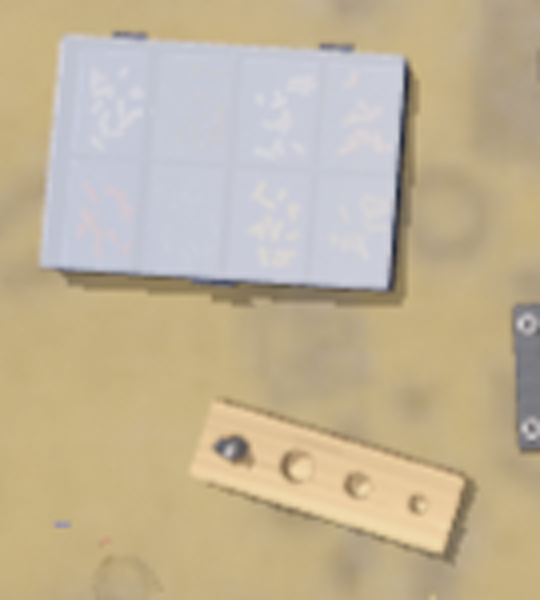

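```bash
python3 -c "
from h import *
def rect(c,z):
    P=[onz('top',((u+.5)/4-.5+185,(v+.5)/4-.5+150),z)[:2] for u,v in c]
    m=sum(P)/4;d=P[0]+P[3]-P[1]-P[2];e=P[0]+P[1]-P[2]-P[3]
    return m,np.arctan2(-d[0],d[1]),np.linalg.norm(d)/2,np.linalg.norm(e)/2,np.arctan2(e[1],e[0])
c=rect([(65,36),(408,56),(388,290),(40,266)],.035);s=rect([(217,400),(468,474),(447,552),(190,470)],.03);print(c,s)
m,y=c[0],c[1]
t=m+np.array([np.cos(y),np.sin(y)])*-.108;print('target',t,'yaw',np.degrees(y),'stand',s[0],np.degrees(s[1]))
"
```

```text
(array([0.64149689, 0.24180891]), np.float64(-0.09330418656727153), np.float64(0.1993280193318573), np.float64(0.1340943705726604), np.float64(-0.10537651886812271)) (array([0.4627039 , 0.18478308]), np.float64(-0.3181183643190591), np.float64(0.15066603524234548), np.float64(0.04336638434426126), np.float64(-0.33392847023637273))
target [0.53396666 0.25187114] yaw -5.345936101205887 stand [0.4627039  0.18478308] -18.226839661087205
```

Call:
{"api": "step_arm", "payload": {
  "targets": "53 -342 0 -8;53 -342 0 -17;53 -342 0 -26;53 -342 0 -34;53 -342 0 -43;53 -342 0 -52;53 -342 0 -52;53 -342 0 -52;53 -342 0 -52;53 -342 40 -52;53 -342 70 -52;53 -342 70 -52",
  "gripper": 0
}}

```text
t: 52.8
tcp_pos: [0.4543, 0.1842, 0.1208]
tool_rot: [0.816, 0.578, -0.005, -0.002]
force: [-0.4, -0.4, 0.3]
finger_gap: 1.0
gripper_force: 0.0
```

```bash
python3 -c "
from h import *
go(.4615,.186,.011,-18.5)"
```

```text
t52.8 tcp [0.4543 0.1842 0.1208] psi-19.4 q6 0.50 F [-0.4 -0.4  0.3] gap 1.000 gf 0.0
MOVE [  4.7   7.2 109.7] turn -0.9 | tilt [-0.0052 -0.0088] qnow [ 0.16  0.53  1.86 -0.    0.76  0.5 ]
```

Call:
{"api": "step_arm", "payload": {
  "targets": "2.5 4 0 0;2.5 4 40 0;2.5 4 80 0;2.5 4 95 0;2.5 4 105 0;2.5 4 108 0;2.5 4 108 0;2.5 4 108 0"
}}

```text
t: 53.6
tcp_pos: [0.4628, 0.1875, 0.0176]
tool_rot: [0.815, 0.579, 0.001, 0.001]
force: [0.0, -0.1, 1.0]
finger_gap: 1.002
gripper_force: 0.0
```

Call:
{"api": "step_arm", "payload": {
  "targets": "0 0 0 0;0 0 0 0;0 0 0 0;0 0 0 0;0 0 0 0;0 0 0 0",
  "gripper": 1,
  "squeeze": 30
}}

```text
t: 54.2
tcp_pos: [0.4648, 0.1876, 0.0176]
tool_rot: [0.815, 0.579, 0.003, 0.002]
force: [2.1, -1.7, 6.2]
finger_gap: 0.506
gripper_force: 30.2
```

```bash
python3 -c "
from h import *
go(.523,.2536,.022,-6)"
```

```text
t54.2 tcp [0.4648 0.1876 0.0176] psi-19.2 q6 0.50 F [ 2.1 -1.7  6.2] gap 0.506 gf 30.2
MOVE [81.5 33.2 -3.9] turn -13.2 | tilt [0.0029 0.0061] qnow [ 0.16  0.73  1.89 -0.    0.51  0.5 ]
```

Call:
{"api": "step_arm", "payload": {
  "targets": "0 0 0 0;0 0 -5 0;0 0 -12 0;0 0 -12 0",
  "squeeze": 50
}}

```text
t: 54.6
tcp_pos: [0.4611, 0.1875, 0.0289]
tool_rot: [0.815, 0.579, -0.0, -0.0]
force: [0.1, -0.1, -4.9]
finger_gap: 0.497
gripper_force: 51.4
```

Call:
{"api": "step_arm", "payload": {
  "targets": "12 4 0 -2;28 11 0 -5;45 18 0 -8;60 24 0 -11;73 29 0 -13;82 33 0 -13;83 33 0 -13;83 33 0 -13"
}}

```text
t: 55.4
tcp_pos: [0.5195, 0.255, 0.028]
tool_rot: [0.744, 0.668, -0.001, -0.0]
force: [-0.1, -0.7, -4.4]
finger_gap: 0.5
gripper_force: 51.5
```

```bash
python3 -c "
from h import *
go(.5232,.2556,.0176,-6)
im=snap('side','s11')
t=snap('top','t11')
cv2.imwrite('pics/f.png',np.hstack([cv2.resize(im[110:260,210:360,::-1],(400,400)),cv2.resize(t[140:290,180:330,::-1],(400,400))]))"
```

```text
t55.4 tcp [0.5195 0.255  0.028 ] psi-6.2 q6 0.37 F [-0.1 -0.7 -4.4] gap 0.500 gf 51.5
MOVE [ 1.   3.6 10.4] turn -0.2 | tilt [-0.0007 -0.0015] qnow [ 0.26  0.76  1.69 -0.    0.69  0.37]
```

View pics/f.png

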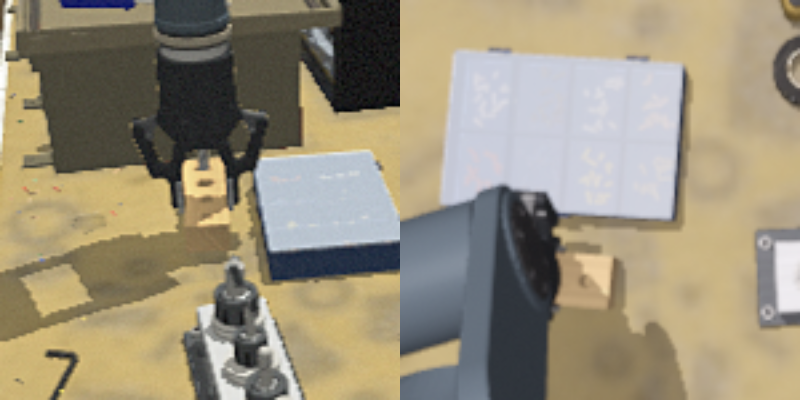

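Call:
{"api": "step_arm", "payload": {
  "targets": "1 3.5 0 0;1 3.5 0 0;1 3.5 4 0;1 3.5 8 0;1 3.5 10.5 0;1 3.5 10.5 0;1 3.5 10.5 0"
}}

```text
t: 56.2
tcp_pos: [0.5236, 0.2553, 0.018]
tool_rot: [0.744, 0.668, -0.0, -0.0]
force: [-1.4, -1.9, -1.2]
finger_gap: 0.496
gripper_force: 51.9
```

```bash
python3 -c "
from h import *
go(.5232,.2556,.0176,-6)"
```

```text
t56.2 tcp [0.5236 0.2553 0.018 ] psi-6.2 q6 0.37 F [-1.4 -1.9 -1.2] gap 0.496 gf 51.9
MOVE [ 0.3 -0.4  0.4] turn -0.2 | tilt [-0.0004 -0.0005] qnow [ 0.26  0.78  1.68 -0.    0.68  0.37]
```

Call:
{"api": "step_arm", "payload": {
  "targets": "0 0 0.5 0;0 0 0.5 0;0 0 0 0;0 0 -20 0;0 0 -60 0;0 0 -120 0;0 0 -120 0",
  "gripper": 0.4,
  "squeeze": 20
}}

```text
t: 56.9
tcp_pos: [0.5276, 0.2568, 0.1436]
tool_rot: [0.744, 0.668, 0.005, 0.003]
force: [0.4, 0.5, 0.3]
finger_gap: 0.596
gripper_force: 0.0
```

Call:
{"api": "step_arm", "payload": {
  "targets": "-100 -40 0 0;-200 -80 0 0;-300 -80 0 0;-300 -80 0 0;-300 -80 0 0;-300 -80 0 0;-300 -80 0 0;-300 -80 0 0"
}}

```text
t: 57.7
tcp_pos: [0.4117, -0.0354, 0.138]
tool_rot: [0.746, 0.666, 0.0, 0.0]
force: [0.5, 0.3, 0.1]
finger_gap: 0.599
gripper_force: 0.0
```

```bash
python3 -c "
from h import *
go(.5232,.2556,.0176,-6)
t=snap('top','t12')
cv2.imwrite('pics/f2.png',cv2.resize(t[145:275,185:325,::-1],None,fx=4,fy=4,interpolation=cv2.INTER_CUBIC))
for q in('stand_mid','stand_spare','worn_mid','case'):print(q,[(round(x['p'],2),onz('top',x['position'],{'stand_mid':.015,'case':0}.get(q,.03)).round(3)) for x in manip.mark_of('top',q)[:1]])
for q in('stand_mid','case'):
    u=manip.masks_of('top',q)[0]['pixels'].astype(np.uint8);z={'case':.035,'stand_mid':.03}[q]
    b=cv2.boxPoints(cv2.minAreaRect(max(cv2.findContours(u,0,2)[0],key=cv2.contourArea)));print(q,[onz('top',c,z)[:2].round(4).tolist() for c in b])
"
```

```text
t57.7 tcp [ 0.4117 -0.0354  0.138 ] psi-6.5 q6 -0.24 F [0.5 0.3 0.1] gap 0.599 gf 0.0
MOVE [301.8  77.9 120.4] turn -0.5 | tilt [0.0002 0.0002] qnow [-0.36  0.42  2.04  0.    0.68 -0.24]
stand_mid [(0.79, array([0.526, 0.281, 0.015]))]
stand_spare [(0.66, array([0.531, 0.327, 0.03 ]))]
worn_mid [(0.63, array([ 0.52 , -0.165,  0.03 ]))]
case [(0.79, array([0.64 , 0.247, 0.   ]))]
stand_mid [[0.5127, 0.3523], [0.5567, 0.3479], [0.5374, 0.1952], [0.4937, 0.2002]]
case [[0.5771, 0.3482], [0.7196, 0.3397], [0.7002, 0.1327], [0.559, 0.144]]
```

View pics/f2.png

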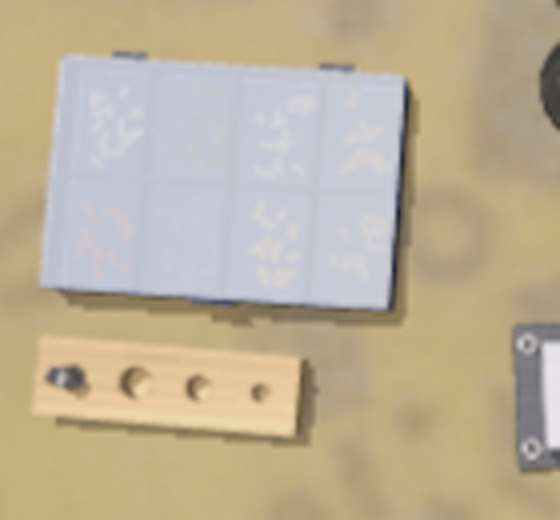

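```bash
python3 -c "
from h import *
def rect(c,z):
    P=[onz('top',((u+.5)/4-.5+185,(v+.5)/4-.5+145),z)[:2] for u,v in c]
    m=sum(P)/4;d=P[0]+P[3]-P[1]-P[2];return m,np.arctan2(-d[0],d[1])
c=(np.array([.6415,.2418]),-.096);s=rect([(40,337),(303,357),(297,438),(33,413)],.03)
y=c[1];A=np.array([[np.cos(y),np.sin(y)],[-np.sin(y),np.cos(y)]])
print(s,A@(s[0]-c[0]),s[1]-y)
go(s[0][0],s[0][1],.1,np.degrees(s[1]))
"
```

```text
(array([0.525632  , 0.27642038]), np.float64(-0.11067091096524735)) [-0.11865294  0.02335472] -0.01467091096524735
t58.0 tcp [ 0.412  -0.0327  0.1379] psi-6.1 q6 -0.25 F [-0.7 -0.2  0.6] gap 0.599 gf 0.0
MOVE [319.4  80.3  38. ] turn 0.3 | tilt [0.0001 0.    ] qnow [-0.35  0.42  2.04  0.    0.68 -0.25]
```

Call:
{"api": "step_arm", "payload": {
  "targets": "319 80 0 0;319 80 0 0;319 80 0 0;319 80 0 0;319 80 0 0;319 80 0 0;319 80 0 0;319 80 0 0;319 80 30 0;319 80 60 0;319 80 60 0;319 80 60 0",
  "gripper": 0.36
}}

```text
t: 59.25
tcp_pos: [0.525, 0.2742, 0.0777]
tool_rot: [0.744, 0.668, -0.001, -0.0]
force: [-0.2, -0.8, -0.2]
finger_gap: 0.642
gripper_force: 0.0
```

```bash
python3 -c "
from h import *
go(.5256,.2764,.018,-6.3)"
```

```text
t59.2 tcp [0.525  0.2742 0.0777] psi-6.2 q6 0.40 F [-0.2 -0.8 -0.2] gap 0.642 gf 0.0
MOVE [ 2.3  0.5 59.7] turn 0.1 | tilt [-0.0009 -0.002 ] qnow [ 0.29  0.69  1.63 -0.    0.82  0.4 ]
```

Call:
{"api": "step_arm", "payload": {
  "targets": "0 0 15 0;0 0 30 0;0 0 40 0;0 0 50 0;0 0 58 0;0 0 58 0"
}}

```text
t: 59.85
tcp_pos: [0.5251, 0.2741, 0.0185]
tool_rot: [0.744, 0.668, -0.001, -0.001]
force: [0.5, -0.6, 0.5]
finger_gap: 0.639
gripper_force: 0.0
```

Call:
{"api": "step_arm", "payload": {
  "targets": "0 0 0 0;0 0 0 0;0 0 0 0;0 0 0 0",
  "gripper": 1,
  "squeeze": 35
}}

```text
t: 60.25
tcp_pos: [0.5257, 0.2744, 0.0199]
tool_rot: [0.744, 0.668, -0.0, -0.0]
force: [-0.4, 0.6, -4.0]
finger_gap: 0.497
gripper_force: 36.6
```

```bash
python3 -c "
from h import *
d=-.0235;y=-.096
s=st()['tcp_pos']
go(s[0]-d*np.sin(y)+.002,s[1]+d*np.cos(y),s[2]-.003,-5.6)"
```

```text
t60.2 tcp [0.5257 0.2744 0.0199] psi-6.2 q6 0.40 F [-0.4  0.6 -4. ] gap 0.497 gf 36.6
MOVE [-23.3   2.3   3. ] turn -0.6 | tilt [-0.0001 -0.0003] qnow [ 0.29  0.79  1.65 -0.    0.7   0.4 ]
```

Call:
{"api": "step_arm", "payload": {
  "targets": "0 0 -3 0;0 0 -5 0;-8 1 -5 -0.5;-16 1.5 -5 -0.5;-23.5 1.5 -5 -0.5;-23.5 1.5 -5 -0.5;-23.5 1.5 -2 -0.5;-23.5 1.5 1 -0.5;-23.5 1.5 1 -0.5",
  "squeeze": 45
}}

```text
t: 61.15
tcp_pos: [0.5252, 0.2508, 0.0199]
tool_rot: [0.741, 0.671, 0.0, 0.0]
force: [-0.9, -2.3, 3.4]
finger_gap: 0.501
gripper_force: 47.2
```

Call:
{"api": "step_arm", "payload": {
  "targets": "0 0 0 0;0 0 0 0;0 0 0 0;0 0 -20 0;0 0 -60 0;0 0 -120 0;0 0 -120 0",
  "gripper": 0.38,
  "squeeze": 20
}}

```text
t: 61.85
tcp_pos: [0.5284, 0.2522, 0.1443]
tool_rot: [0.741, 0.671, 0.005, 0.002]
force: [1.6, 0.6, -0.0]
finger_gap: 0.621
gripper_force: 0.0
```

Call:
{"api": "step_arm", "payload": {
  "targets": "-100 -40 0 0;-200 -80 0 0;-300 -80 0 0;-300 -80 0 0;-300 -80 0 0;-300 -80 0 0;-300 -80 0 0;-300 -80 0 0;-300 -80 0 0;-300 -80 0 0"
}}

```text
t: 62.85
tcp_pos: [0.4156, -0.0382, 0.1389]
tool_rot: [0.741, 0.672, 0.0, -0.0]
force: [0.6, 0.4, 0.4]
finger_gap: 0.619
gripper_force: 0.0
```

```bash
python3 -c "
from h import *
print(st()['t']);snap('top','t13');snap('side','s13')
c=np.array([.6415,.2418]);y=-.096;A=np.array([[np.cos(y),np.sin(y)],[-np.sin(y),np.cos(y)]])
for q in('stand_mid','stand_spare'):
  for n in('top','side'):print(q,n,[(round(x['p'],2),onz(n,x['position'],{'stand_mid':.015}.get(q,.03)).round(3),x['position']) for x in manip.mark_of(n,q)[:2]])
u=manip.masks_of('top','stand_mid')[0]['pixels'].astype(np.uint8)
b=cv2.boxPoints(cv2.minAreaRect(max(cv2.findContours(u,0,2)[0],key=cv2.contourArea)));P=np.array([onz('top',k,.03)[:2] for k in b]);print(P.round(4).tolist(),A@(P.mean(0)-c))
for q in('worn_mid','contactor','cutter_a_mid','cutter_b_mid','cutter_c_mid'):
  for n in('top','side'):print(q,n,[(round(x['p'],2),np.round(x['position'],1),onz(n,x['position'],0 if q=='contactor' else .083 if 'cut' in q else .034).round(3)) for x in manip.mark_of(n,q)[:2]])
"
```

```text
62.85
stand_mid top [(0.85, array([0.524, 0.259, 0.015]), [235.6, 241.7]), (0.31, array([0.532, 0.315, 0.015]), [211.7, 238.8])]
stand_mid side [(0.72, array([0.523, 0.255, 0.015]), [289.5, 192.7])]
stand_spare top [(0.89, array([0.529, 0.3  , 0.03 ]), [216.4, 239.8])]
stand_spare side [(0.81, array([0.53 , 0.313, 0.03 ]), [288.6, 178.1]), (0.28, array([0.527, 0.322, 0.03 ]), [287.2, 176.8])]
[[0.5105, 0.3288], [0.5537, 0.3258], [0.5396, 0.1748], [0.4967, 0.1783]] [-0.11682058 -0.00107764]
worn_mid top [(0.47, array([243.3, 190.3]), array([0.641, 0.236, 0.034])), (0.38, array([211.1, 240.1]), array([0.529, 0.311, 0.034]))]
worn_mid side [(0.5, array([288.8, 174.5]), array([0.533, 0.328, 0.034]))]
contactor top [(0.61, array([383.6, 156.2]), array([ 0.717, -0.092,  0.   ]))]
contactor side []
cutter_a_mid top []
cutter_a_mid side [(0.59, array([307.1, 235.7]), array([ 0.52 , -0.045,  0.083])), (0.33, array([315.2, 274.9]), array([ 0.513, -0.16 ,  0.083]))]
cutter_b_mid top [(0.6, array([422.3, 238.2]), array([ 0.52 , -0.154,  0.083])), (0.49, array([338.7, 242.2]), array([0.517, 0.023, 0.083]))]
cutter_b_mid side [(0.53, array([317.4, 275. ]), array([ 0.516, -0.161,  0.083]))]
cutter_c_mid top [(0.6, array([339.6, 243.8]), array([0.513, 0.021, 0.083]))]
cutter_c_mid side [(0.71, array([316.1, 271.7]), array([ 0.516, -0.153,  0.083])), (0.51, array([297.3, 215.8]), array([0.512, 0.032, 0.083]))]
```

```bash
python3 -c "
from h import *
print(manip.sign_off())"
```

```text
the job is handed in; nothing more can be done
None
```

The job is handed in, but the result wasn't shown: the worn cutter is in the spare hole, all three new cutters are seated with their nuts turned about 143° tight, and the stand is parked about 24 mm in front of the case, centred to within a few millimetres (I re-placed it once after it was found 23 mm off). I never measured the collets' grip force, only inferred it from the nut turn, and I viewed 15 pictures, one over the limit of 14.

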